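# Make up the forming and soldering trays at a goldsmith's bench

## Robot

A 7-joint arm with a two-finger parallel gripper is mounted at the origin on the work surface. World frame = base frame: x ahead of the robot, y to its left, z up, the work surface at z = 0. Lengths are in mm, angles in rad, forces in N, time in s.
With the tool pointing down it reaches from about 425 to 1025 mm from the base axis. Payload 3.6 kg.
Tool frame: the origin (TCP) lies between the finger pads; the fingertips stand 19 mm ahead of it and the grasp point (between the pads) is the TCP; x points along the fingers, z is the direction in which the jaws open and shut, and the axes are right-handed (so a half turn about x gives the same grasp; the last joint's range is limited). The gripper opens to 85 mm and grips with 20 to 120 N. Pads are 22 mm wide; open, the fingers measure 114 mm over their backs; the gripper's body (76 mm by 85 mm) begins 54 mm behind the grasp point. The pads swing forward as they close: fully open they stand 13 mm farther back than shut.
Start: joints at [1.052, 0.591, 0.048, 1.609, -0.033, 0.943, -0.034], TCP at [298.803, -660.565, 250.302] pointing down, gripper open.
Joint ranges: [-2.69, 2.69], [-0.47, 2.24], [-1.27, 1.36], [0.19, 2.51], [-1.53, 4.68], [0.08, 2.07], [-3.09, 3.09]. Speed limits (rad/s): [2.57, 2.57, 3.14, 3.14, 3.14, 3.14, 3.14].

## Interface

Orientations are given as [roll, pitch, yaw] about the fixed x, y, z axes, in that order (R = Rz(yaw) Ry(pitch) Rx(roll)).
In Python, from rig import sense, capture, camera_info, hand_in gives the robot as it stands. The module is installed in compiled form; this text tells all that it offers.
- The arm moves only by the tool send_rows, never from a script. Its argument "targets" is a list of rows, each an object with "slide": the shift along the tool's x, y, z in units of 40 mm (1.0 is 40 mm), a list of three; "turn": the turn, a rotation vector about the tool's x, y, z in units of 180 degrees (1.0 is 180 degrees), a list of three; "claw": the opening, from -1 (shut) to 1 (fully open), so that 0 is half open. A call has exactly 5 rows; each row shifts and turns the commanded pose from where the row before left it, along the tool's axes as they then stand; what a row does not reach is not made up. A row lasts 1/10 s, in which the tool goes at most 50 mm and 8.59 degrees, less where a joint would pass 70% of its speed; a pose out of reach is approached as far as the arm can. A call with a number of a shift or a turn outside -1 to 1 is refused whole. A call with a gripper value outside its range is refused whole. The fingers move at their own pace and stop on an object; "squeeze" is the grip in N (left out, the last holds). Time passes only in rows, so rows that do not move let the fingers close, or fill a call up. It gives the time, the measured TCP pose, the force and the opening at its end, in the units of the state.
- sense(): the state, without advancing time (a new reading comes with each control period).
- capture(name): name is "scene" or "top" or "wrist"; returns the picture (420x560x3 uint8, blue, green, red); there is no depth.
- camera_info(name): a dict with "camera_matrix" (3x3 intrinsics, pixels), "rvec" (rotation vector, rad) and "tvec" (3), from world to camera coordinates, as OpenCV has them; the wrist camera has in their place "tool_from_camera" (4x4, takes a point from camera to tool coordinates, whose origin is the TCP and whose axes are the tool frame's). Camera axes: x right, y down, z forward; pixel columns grow to the right and rows downward; lengths in mm; the calibration is good to about 2 mm. The wrist camera is an equidistant fisheye: a pixel r from the principal point sees the ray r / f radians off the axis. A picture is of the moment at which its call begins: read the wrist's pose just before it. camera_info takes no time and is no camera call.
- hand_in(): hands the job in, once; it reports no verdict.
The state is a dict: "clock": time; "joint_positions": joint angles; "dq": joint speeds; "tau": joint torques, N m; "eef_pos": TCP position; "ee_rot": TCP orientation; "wrist_force": force on the tool from outside, world axes, zero at the start; "ft_torque": the same for the moment, N m; "width": finger opening in mm.
Only numpy, scipy, OpenCV 4.12 (cv2) and the standard library are available. Lean on these libraries where they do the work, as an engineer would, in place of code of your own. Each camera call takes 0.05 s, during which the arm holds its last target.

## Task

Make up two trays from the stock on the goldsmith's bench: in the wooden forming tray put the steel bench block in the larger compartment and the doming cube in the smaller one; in the metal soldering tray put the charcoal block lengthwise in the long compartment and the borax dish in the square one, with the borax cone standing upright in the dish. Everything stands upright and flat on its compartment's floor, not on a rim or rib. Set things down rather than dropping them, and leave the ring clamp and the bur stand where they are.

Things in the scene. Friction and masses are not known exactly. Their poses are not given: they have to be found in the camera images.
- forming_tray: Wooden tray, the shorter one: 90 mm (x) by 160 mm (y), pale rim 6 mm thick. Stands fast. Origin: centre of underside, on the bench. Inner floor 4 mm, rim and rib 11 mm above the bench. Two compartments along y, parted by a 6 mm rib. Inside 78 mm along x (x -39 to 39). Larger compartment: y -6 to 74 mm, centre at y = +34 mm. Smaller compartment: y -74 to -12 mm, centre at y = -43 mm.
- soldering_tray: Sheet-metal tray, the longer one: 92 mm (x) by 212 mm (y), rim 4 mm thick. Stands fast. Origin: centre of underside, on the bench. Inner floor 4 mm, rim and rib 11 mm above the bench. Two compartments along y, parted by a 6 mm rib. Inside 84 mm along x (x -42 to 42). Long compartment: y -12 to 102 mm, centre at y = +45 mm. Square compartment: y -102 to -18 mm, centre at y = -60 mm.
- bench_block: Steel bench block: a flat square slab 56 x 56 mm, 25 mm high, steel with a plain flat top on a black rubber pad (bottom 7 mm, 54 mm square). About 0.46 kg. Origin at the centre of its underside, z up, x and y along its sides.
- doming_cube: Steel doming cube (dapping block): 44 mm cube of dark grey steel with four round hollows of different sizes in its top. About 0.55 kg. Origin at the centre of its underside, z up, x and y along its sides.
- charcoal_block: Black charcoal soldering block, 48 mm (x) by 90 mm (y, its length), 30 mm high, with two turns of thin wire round it. About 75 g. Origin at the centre of its underside, z up.
- borax_dish: Low round white porcelain dish, open on top: outside diameter 60 mm at the foot and 64 mm at the rim, 26 mm high, wall 4 mm, inner floor 5 mm above its underside and 52 mm across. About 0.11 kg. Origin at the centre of its underside, z up.
- borax_cone: Borax cone: solid off-white, round, blunt cone standing on its broad end, 50 mm tall, 28 mm across for the lowest 6 mm, then tapering evenly to 20 mm across at 47 mm height. About 45 g. Origin at the centre of its underside, z up.
- ring_clamp: Bystander: wooden ring clamp lying flat, about 122 mm long along its x (from -65 to +57 mm), 27 mm wide, 27 mm high. Origin on its underside.
- bur_stand: Bystander: round beech block, 58 mm across and 20 mm high, with nine thin upright steel burs, 53 mm high overall. Origin at the centre of its underside.
Mind the look-alikes: they are no part of the job. Several things have the shape of the doming_cube; the one meant has the colours described above.

How it is judged (in metres and radians):
At the end, for the whole second after the job is handed in: Each thing upright at rest in its compartment, flat on the floor (2.5 mm, 0.06 rad), centred within the play (x/y mm: bench block 15/16, cube 21/14, charcoal 20/16 and lengthwise to 0.35 rad, dish 14/14); cone upright (0.1 rad) on the dish's inner floor within 15 mm of its centre (x of bench_block in the frame of forming_tray between -0.015 and 0.015 m and y of bench_block in the frame of forming_tray between 0.018 and 0.05 m and z of bench_block in the frame of forming_tray between 0.002 and 0.0065 m and angle between each of bench_block, doming_cube, charcoal_block, borax_dish's own z axis and vertical below 0.06 rad and x of doming_cube in the frame of forming_tray between -0.021 and 0.021 m and y of doming_cube in the frame of forming_tray between -0.057 and -0.029 m and z of doming_cube in the frame of forming_tray between 0.002 and 0.0065 m and x of charcoal_block in the frame of soldering_tray between -0.02 and 0.02 m and y of charcoal_block in the frame of soldering_tray between 0.029 and 0.061 m and z of charcoal_block in the frame of soldering_tray between 0.002 and 0.0065 m and angle between the y axis of charcoal_block and the y axis of soldering_tray, either way round below 0.35 rad and x of borax_dish in the frame of soldering_tray between -0.014 and 0.014 m and y of borax_dish in the frame of soldering_tray between -0.074 and -0.046 m and z of borax_dish in the frame of soldering_tray between 0.002 and 0.0065 m and horizontal distance between borax_cone and borax_dish below 0.015 m and z of borax_cone in the frame of borax_dish between 0.003 and 0.008 m and angle between borax_cone's own z axis and vertical below 0.1 rad and linear speed of each of bench_block, doming_cube, charcoal_block, borax_dish, borax_cone below 0.02 m/s and angular speed of each of bench_block, doming_cube, charcoal_block, borax_dish, borax_cone below 0.2 rad/s); the robot touches nothing.
It fails at once if ring clamp moved more than 20 mm (distance of ring_clamp from where it was at the start of the episode above 0.02 m).
It fails at once if bur stand moved more than 20 mm (distance of bur_stand from where it was at the start of the episode above 0.02 m).
It fails at once if a stock thing is dropped or thrown (in free flight, touching nothing, faster than 0.65 m/s: a fall of more than about 20 mm) ((contact force between bench_block and anything else below 0.001 N and linear speed of bench_block above 0.65 m/s) or (contact force between doming_cube and anything else below 0.001 N and linear speed of doming_cube above 0.65 m/s) or (contact force between charcoal_block and anything else below 0.001 N and linear speed of charcoal_block above 0.65 m/s) or (contact force between borax_dish and anything else below 0.001 N and linear speed of borax_dish above 0.65 m/s) or (contact force between borax_cone and anything else below 0.001 N and linear speed of borax_cone above 0.65 m/s)).
It also fails if it takes over 112 s, if anything falls off the work surface, if the arm or the gripper's body presses on something with over 40 N, if the wrist force passes 120 N, or if a joint passes its speed limit or range.

## Working session

There is one attempt and no reset: what is moved stays moved. The work goes in short steps, Python scripts to look and compute and a tool call to move; the robot and the scene stay as the last step left them, time stands still between calls to the robot, and variables do not carry over. Pictures are saved under pics/ and viewed, and the job is handed in when it is done.

Besides the shell and the picture viewer there is one more tool, called after "Request:" as name(argument=value, ...), one argument or row to a line, values as JSON. send_rows: Moves the arm, as the interface text tells. Its arguments: {"type":"object","properties":{"targets":{"type":"array","items":{"type":"object","properties":{"slide":{"type":"array","items":{"type":"number"}},"turn":{"type":"array","items":{"type":"number"}},"claw":{"type":"number"}}}},"squeeze":{"type":"number"}},"required":["targets"]}

```bash
mkdir -p pics
python3 - <<'E'
from rig import sense,capture,camera_info
import cv2
s=sense();print(s)
for n in("scene","top"):
    cv2.imwrite(f"pics/{n}0.png",capture(n));i=camera_info(n);print(n,i)
print(camera_info("wrist"))
E
```

```text
{'clock': 0.0, 'joint_positions': array([ 1.05248638,  0.59207944,  0.04828216,  1.60983648, -0.03328691,
        0.94268647, -0.03367779]), 'dq': array([-2.77580901e-04, -9.58845581e-04, -4.97738736e-04, -6.24786441e-05,
       -1.62229197e-03,  1.77257465e-03, -5.49937395e-04]), 'tau': array([ 3.19020392e-04, -5.48688304e+01,  1.54690873e+00, -1.98125374e+01,
        9.38508165e-03,  8.77075101e-03, -1.36053933e-05]), 'eef_pos': array([ 298.49891117, -659.83729371,  249.16374205]), 'ee_rot': array([-3.08540595,  1.56859073,  2.05191774]), 'wrist_force': array([ 0.20781305, -0.30270055, -0.90137613]), 'ft_torque': array([ 0.00411725, -0.04498575,  0.0119219 ]), 'width': 85.16377935493627}
scene {'camera_matrix': array([[389.10745909,   0.        , 279.56139073],
       [  0.        , 389.10745909, 204.28279556],
       [  0.        ,   0.        ,   1.        ]]), 'rvec': array([ 2.15999056,  1.09266729, -0.46692336]), 'tvec': array([-288.82166038, -262.63520904, 1142.39177317])}
top {'camera_matrix': array([[526.05186512,   0.        , 280.56350178],
       [  0.        , 526.05186512, 215.15125259],
       [  0.        ,   0.        ,   1.        ]]), 'rvec': array([ 2.19385966, -2.14174698,  0.11047164]), 'tvec': array([  -2.60332409,  507.95817333, 1212.79522891])}
{'camera_matrix': array([[325.1922621 ,   0.        , 279.06733177],
       [  0.        , 325.1922621 , 211.9798996 ],
       [  0.        ,   0.        ,   1.        ]]), 'tool_from_camera': array([[ 5.72391821e-04, -2.68580456e-01,  9.63257085e-01,
        -1.24031018e+02],
       [-1.44395906e-05, -9.63257245e-01, -2.68580492e-01,
         6.83737528e+01],
       [ 9.99999836e-01,  1.39824239e-04, -5.55238760e-04,
         3.42301027e-01],
       [ 0.00000000e+00,  0.00000000e+00,  0.00000000e+00,
         1.00000000e+00]])}
```

View pics/top0.png

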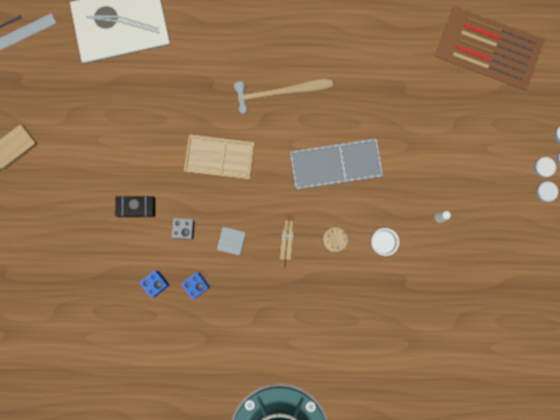

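View pics/scene0.png

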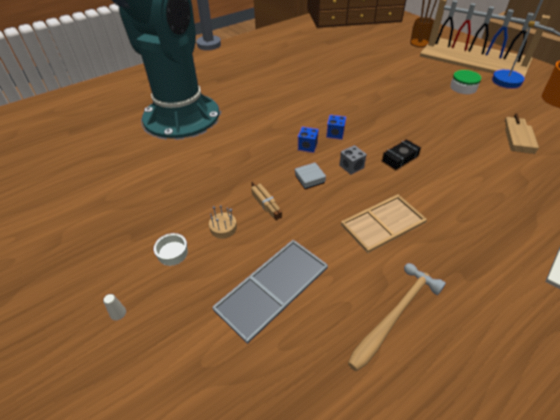

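```bash
cat > h.py <<'E'
import numpy as np,cv2
from rig import sense,capture,camera_info
from scipy.spatial.transform import Rotation as R
np.set_printoptions(precision=2,suppress=True)
def ray(n,uv):
    i=camera_info(n);K=i["camera_matrix"];Rm=cv2.Rodrigues(i["rvec"])[0];t=i["tvec"]
    d=Rm.T@np.linalg.inv(K)@np.array([uv[0],uv[1],1.]);return -Rm.T@t,d
def onplane(n,uv,z):
    o,d=ray(n,uv);return (o+d*(z-o[2])/d[2])[:2]
def tool(s=None):
    s=s or sense();T=np.eye(4);T[:3,:3]=R.from_euler("xyz",s["ee_rot"]).as_matrix();T[:3,3]=s["eef_pos"];return T
def wray(T,uv):
    i=camera_info("wrist");K=i["camera_matrix"];a=(uv[0]-K[0,2])/K[0,0];b=(uv[1]-K[1,2])/K[1,1]
    r=np.hypot(a,b);d=np.array([a/r*np.sin(r),b/r*np.sin(r),np.cos(r)])
    M=T@i["tool_from_camera"];return M[:3,3],M[:3,:3]@d
def wplane(T,uv,z):
    o,d=wray(T,uv);return (o+d*(z-o[2])/d[2])[:2]
E
python3 - <<'E'
import cv2,numpy as np
im=cv2.imread("pics/top0.png")
a=cv2.resize(im[190:310,100:260],None,fx=5,fy=5,interpolation=cv2.INTER_CUBIC)
b=cv2.resize(im[195:265,265:465],None,fx=4,fy=4,interpolation=cv2.INTER_CUBIC)
cv2.imwrite("pics/ca.png",a);cv2.imwrite("pics/cb.png",b)
c=cv2.resize(im[125:200,175:395],None,fx=3.6,fy=3.6,interpolation=cv2.INTER_CUBIC)
cv2.imwrite("pics/cc.png",c)
im=cv2.imread("pics/scene0.png")
cv2.imwrite("pics/cd.png",cv2.resize(im[110:200,280:440],None,fx=5,fy=5,interpolation=cv2.INTER_CUBIC))
E
```

```text
(no output)
```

View pics/ca.png

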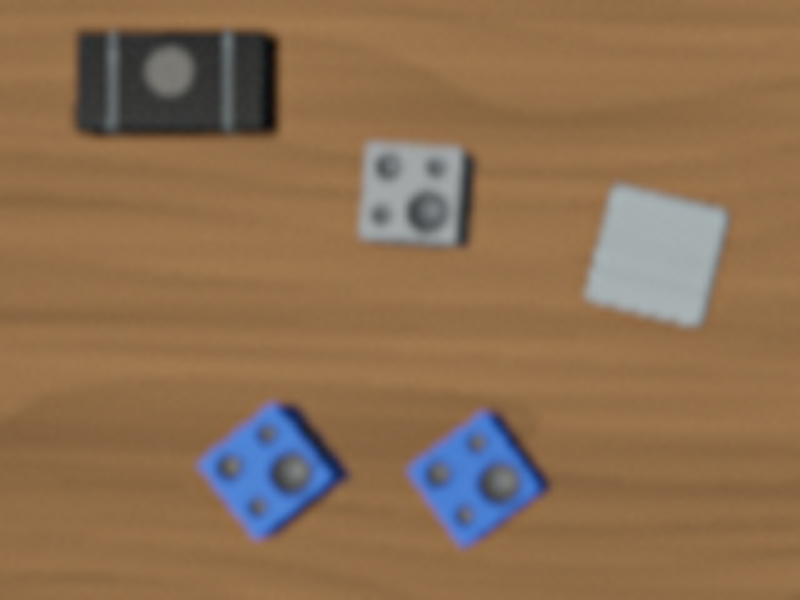

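View pics/cb.png

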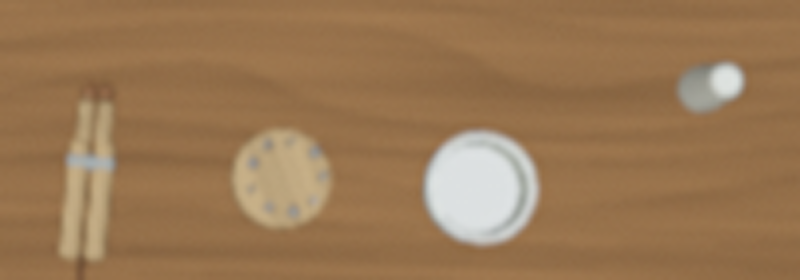

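View pics/cc.png

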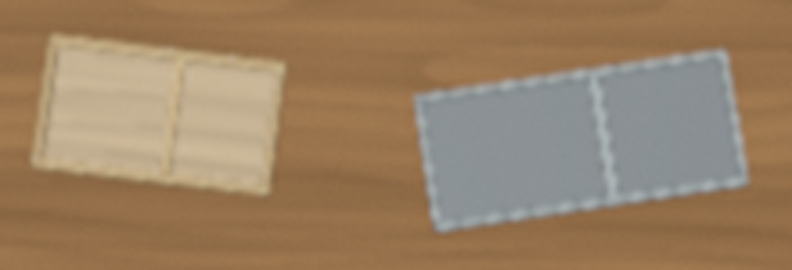

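View pics/cd.png

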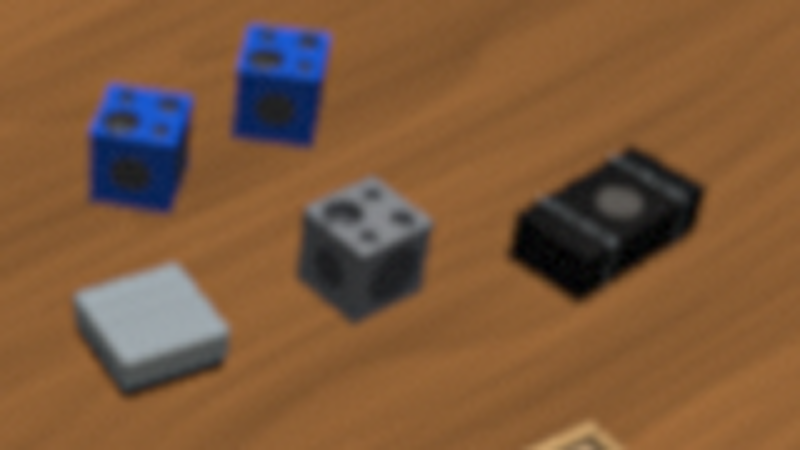

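```bash
cat > meas.py <<'E'
from h import *
im=cv2.imread("pics/top0.png");hsv=cv2.cvtColor(im,cv2.COLOR_BGR2HSV)
f=lambda x0,y0,x1,y1:(slice(y0,y1),slice(x0,x1))
def blob(roi,cond,name,z):
    m=np.zeros(im.shape[:2],np.uint8);m[roi]=(cond[roi]*255).astype(np.uint8)
    m=cv2.morphologyEx(m,cv2.MORPH_CLOSE,np.ones((3,3)))
    c=max(cv2.findContours(m,cv2.RETR_EXTERNAL,cv2.CHAIN_APPROX_NONE)[0],key=cv2.contourArea)
    h=cv2.convexHull(c)
    P=np.array([onplane("top",p[0],z) for p in h],np.float32)
    r=cv2.minAreaRect(P);b=cv2.boxPoints(r)
    e=b[1]-b[0];e2=b[2]-b[1]
    L=e if np.linalg.norm(e)>np.linalg.norm(e2) else e2
    print(name,"centre",np.array(r[0]),"size",np.array(r[1]),"long-axis ang",np.arctan2(L[1],L[0])%np.pi, "area",cv2.contourArea(c))
    return m
H,S,V=[hsv[...,i].astype(int) for i in range(3)]
g=S<70
blob(f(110,190,160,222),V<75,"charcoal",25)
blob(f(110,190,160,222),V<90,"charcoal",25)
blob(f(168,214,198,244),(S<60)&(V>90),"cube",44)
blob(f(212,222,252,262),(S<60),"block",25)
blob(f(365,222,405,262),(S<50),"dish",26)
blob(f(430,205,460,228),(S<40)&(V>195),"conetop",50)
blob(f(430,205,460,228),(S<60),"cone",25)
blob(f(285,132,390,195),(S<75),"stray",11)
blob(f(180,128,260,185),(V>165)&(S<140),"ftray",11)
for p in [(336,240),(287,240)]:print(onplane("top",p,20))
for p in [(190,150),(219,157),(320,165),(245,200)]: print(hsv[p[1],p[0]])
E
python3 meas.py
```

```text
charcoal centre [520.31 353.86] size [45.18 90.96] long-axis ang 1.5948406 area 567.5
charcoal centre [521.5  353.82] size [47.57 93.67] long-axis ang 1.5948379 area 731.5
cube centre [470.69 237.06] size [46.44 46.45] long-axis ang 1.594835 area 370.0
block centre [445.18 124.75] size [58.12 58.51] long-axis ang 2.9275384 area 569.0
dish centre [ 451.8  -236.48] size [63.28 65.83] long-axis ang 1.5948328 area 606.5
conetop centre [ 514.99 -372.47] size [13.86 14.16] long-axis ang 3.1338904 area 31.0
cone centre [ 513.99 -372.08] size [26.06 35.81] long-axis ang 1.594839 area 131.0
stray centre [ 637.69 -120.55] size [ 96.62 215.53] long-axis ang 1.7463733 area 3397.5
ftray centre [649.02 163.02] size [159.99  91.47] long-axis ang 1.4740763 area 2366.5
[ 452.82 -122.34]
[450.05  -6.95]
[ 19  68 181]
[ 19  64 198]
[105  17 150]
[ 15 128 149]
```

Run:
```python
from h import *
print(tool()); cv2.imwrite("pics/w0.png",capture("wrist"))
```

```text
[[  -0.      0.91    0.41  298.52]
 [   0.      0.41   -0.91 -659.94]
 [  -1.     -0.     -0.    249.27]
 [   0.      0.      0.      1.  ]]
```

View pics/w0.png

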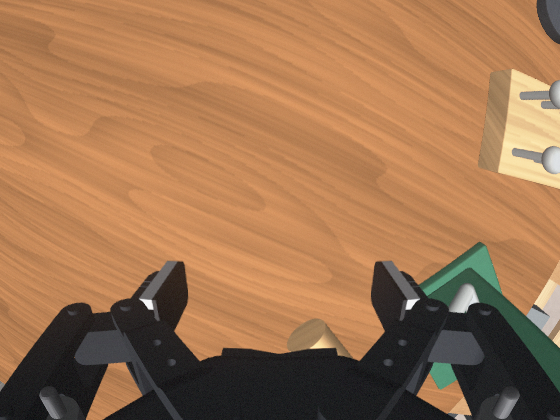

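The top view shows three cubes of the wanted shape: grey at (182,228), blue at (153,284) and blue at (195,286). The close crop confirms the grey one has the described colours, so I choose that. The bench block is at (231,241), the dish at (385,241), the cone standing at (443,216) and the charcoal at (135,206). The larger and long compartments of both trays are on the left. The wrist picture shows the open fingertips at (183,262) and (375,262), about 5 mm ahead of the TCP.

```bash
cat >> h.py <<'E'
def plan(p,phi,n,ramp=True,T=None):
    """rows from the present pose to p (mm), jaw axis at world angle phi, tool x straight down; n multiple of 5"""
    T=tool() if T is None else T
    z=np.array([np.cos(phi),np.sin(phi),0]);x=np.array([0,0,-1.]);y=np.cross(z,x)
    G=np.eye(4);G[:3,:3]=np.c_[x,y,z];G[:3,3]=p
    rv=R.from_matrix(T[:3,:3].T@G[:3,:3]).as_rotvec()
    w=np.ones(n)
    if ramp and n>=5: w[0]=w[-1]=.5
    w/=w.sum();C=T.copy();D=G[:3,3]-T[:3,3]
    for k in range(n):
        s=C[:3,:3].T@(D*w[k])/40;C[:3,3]+=D*w[k];C[:3,:3]=C[:3,:3]@R.from_rotvec(rv*w[k]).as_matrix()
        print(k,"slide",np.round(s,2),"turn",np.round(rv*w[k]/np.pi,3),"|",round(np.linalg.norm(D*w[k]),1),"mm")
E
python3 - <<'E'
from h import *
plan([450,-236,170],0.175,15)
E
```

```text
0 slide [ 0.07  0.28 -0.29] turn [-0.01 -0.   -0.  ] | 16.3 mm
1 slide [ 0.14  0.59 -0.55] turn [-0.03 -0.   -0.  ] | 32.7 mm
2 slide [ 0.14  0.63 -0.49] turn [-0.03 -0.   -0.  ] | 32.7 mm
3 slide [ 0.14  0.68 -0.43] turn [-0.03 -0.   -0.  ] | 32.7 mm
4 slide [ 0.14  0.72 -0.37] turn [-0.03 -0.   -0.  ] | 32.7 mm
5 slide [ 0.14  0.75 -0.3 ] turn [-0.03 -0.   -0.  ] | 32.7 mm
6 slide [ 0.14  0.77 -0.23] turn [-0.03 -0.   -0.  ] | 32.7 mm
7 slide [ 0.14  0.79 -0.15] turn [-0.03 -0.   -0.  ] | 32.7 mm
8 slide [ 0.14  0.8  -0.08] turn [-0.03 -0.   -0.  ] | 32.7 mm
9 slide [ 0.14  0.8  -0.  ] turn [-0.03 -0.   -0.  ] | 32.7 mm
10 slide [0.14 0.8  0.08] turn [-0.03 -0.   -0.  ] | 32.7 mm
11 slide [0.14 0.79 0.15] turn [-0.03 -0.   -0.  ] | 32.7 mm
12 slide [0.14 0.77 0.22] turn [-0.03 -0.   -0.  ] | 32.7 mm
13 slide [0.14 0.75 0.3 ] turn [-0.03 -0.   -0.  ] | 32.7 mm
14 slide [0.07 0.36 0.18] turn [-0.01 -0.   -0.  ] | 16.3 mm
```

Request:
send_rows(
  targets=[
    {"slide": [0.07, 0.28, -0.29], "turn": [-0.015, 0, 0], "claw": 1},
    {"slide": [0.14, 0.59, -0.55], "turn": [-0.03, 0, 0], "claw": 1},
    {"slide": [0.14, 0.63, -0.49], "turn": [-0.03, 0, 0], "claw": 1},
    {"slide": [0.14, 0.68, -0.43], "turn": [-0.03, 0, 0], "claw": 1},
    {"slide": [0.14, 0.72, -0.37], "turn": [-0.03, 0, 0], "claw": 1},
  ],
  squeeze=40,
)

```text
clock: 0.65
eef_pos: [347.9, -522.8, 224.6]
ee_rot: [2.933, 1.57, 2.215]
wrist_force: [0.5, 0.3, 0.9]
width: 85.4
```

Request:
send_rows(
  targets=[
    {"slide": [0.14, 0.75, -0.3], "turn": [-0.03, 0, 0], "claw": 1},
    {"slide": [0.14, 0.77, -0.23], "turn": [-0.03, 0, 0], "claw": 1},
    {"slide": [0.14, 0.79, -0.15], "turn": [-0.03, 0, 0], "claw": 1},
    {"slide": [0.14, 0.8, -0.08], "turn": [-0.03, 0, 0], "claw": 1},
    {"slide": [0.14, 0.8, 0], "turn": [-0.03, 0, 0], "claw": 1},
  ],
)

```text
clock: 1.15
eef_pos: [401.8, -371.5, 196.8]
ee_rot: [3.08, 1.571, 2.833]
wrist_force: [0.6, 0.0, 0.4]
width: 85.4
```

Request:
send_rows(
  targets=[
    {"slide": [0.14, 0.8, 0.08], "turn": [-0.03, 0, 0], "claw": 1},
    {"slide": [0.14, 0.79, 0.15], "turn": [-0.03, 0, 0], "claw": 1},
    {"slide": [0.14, 0.77, 0.22], "turn": [-0.03, 0, 0], "claw": 1},
    {"slide": [0.14, 0.75, 0.3], "turn": [-0.03, 0, 0], "claw": 1},
    {"slide": [0.07, 0.36, 0.18], "turn": [-0.015, 0, 0], "claw": 1},
  ],
)

```text
clock: 1.65
eef_pos: [451.3, -233.5, 171.5]
ee_rot: [1.444, 1.569, 1.623]
wrist_force: [0.2, -0.2, -0.4]
width: 85.3
```

Run:
```python
from h import *
s=sense();print(s["clock"],tool(s)); im=capture("wrist");cv2.imwrite("pics/w1.png",im)
np.save("T1.npy",tool(s))
```

```text
1.65 [[  -0.     -0.18    0.98  451.32]
 [   0.      0.98    0.18 -233.49]
 [  -1.      0.      0.    171.54]
 [   0.      0.      0.      1.  ]]
```

View pics/w1.png

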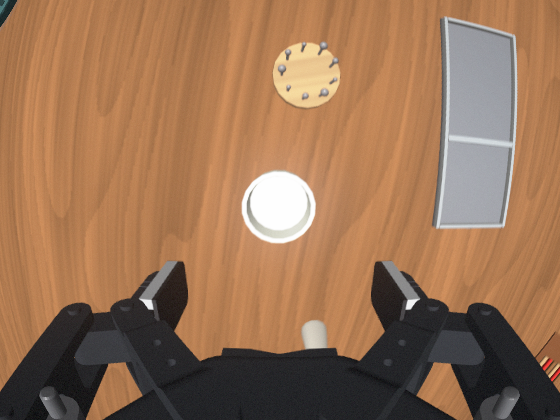

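The wrist view shows the dish rim at about (279,206), the bur stand at (307,75) with nine burs, the soldering tray at the right (corners near (445,18), (515,37), (504,227), (435,228)) and the cone at (314,335).

Run:
```python
from h import *
T=np.load("T1.npy");im=cv2.imread("pics/w1.png");hsv=cv2.cvtColor(im,cv2.COLOR_BGR2HSV)
m=((hsv[...,1]<70)).astype(np.uint8)*255;m[:, :225]=0;m[:,335:]=0;m[:160]=0;m[250:]=0
c=max(cv2.findContours(m,cv2.RETR_EXTERNAL,cv2.CHAIN_APPROX_NONE)[0],key=cv2.contourArea)
P=np.array([wplane(T,p[0],26) for p in c],np.float32)
print("dish",cv2.fitEllipse(P),cv2.minEnclosingCircle(P))
q=[(445,18),(515,37),(504,227),(435,228),(448,137),(513,144)]
for p in q: print(p,wplane(T,p,11))
print("bur",wplane(T,(307,77),20))
```

```text
dish ((451.55377197265625, -236.49757385253906), (62.945804595947266, 64.20569610595703), 178.8474884033203) ((451.30859375, -236.3117218017578), 32.67543029785156)
(445, 18) [575.38 -26.87]
(515, 37) [664.46 -11.44]
(504, 227) [ 701.49 -216.93]
(435, 228) [ 610.25 -232.89]
(448, 137) [ 598.81 -142.76]
(513, 144) [ 682.64 -127.42]
bur [ 455.35 -122.82]
```

Request:
send_rows(
  targets=[
    {"slide": [0.4, -0.07, 0], "turn": [0, 0, 0], "claw": 1},
    {"slide": [0.8, 0, 0], "turn": [0, 0, 0], "claw": 1},
    {"slide": [0.8, 0, 0], "turn": [0, 0, 0], "claw": 1},
    {"slide": [0.8, 0, 0], "turn": [0, 0, 0], "claw": 1},
    {"slide": [0.5, 0, 0], "turn": [0, 0, 0], "claw": 1},
  ],
)

```text
clock: 2.2
eef_pos: [449.9, -240.9, 38.0]
ee_rot: [-2.978, 1.568, -2.808]
wrist_force: [0.1, 0.7, -0.3]
width: 85.5
```

Request:
send_rows(
  targets=[
    {"slide": [0.3, 0, 0], "turn": [0, 0, 0], "claw": 1},
    {"slide": [0.12, 0, 0], "turn": [0, 0, 0], "claw": 1},
    {"slide": [0, 0, 0], "turn": [0, 0, 0], "claw": 1},
    {"slide": [0, 0, 0], "turn": [0, 0, 0], "claw": 0.3},
    {"slide": [0, 0, 0], "turn": [0, 0, 0], "claw": 0.3},
  ],
)

```text
clock: 2.7
eef_pos: [451.5, -239.8, 24.5]
ee_rot: [-0.931, 1.569, -0.757]
wrist_force: [-2.2, 1.0, 17.3]
width: 62.0
```

Request:
send_rows(
  targets=[
    {"slide": [0, 0, 0], "turn": [0, 0, 0], "claw": 0.2},
    {"slide": [0, 0, 0], "turn": [0, 0, 0], "claw": 0.2},
    {"slide": [0, 0, 0], "turn": [0, 0, 0], "claw": 0.2},
    {"slide": [0, 0, 0], "turn": [0, 0, 0], "claw": 0.2},
    {"slide": [0, 0, 0], "turn": [0, 0, 0], "claw": 0.2},
  ],
)

```text
clock: 3.2
eef_pos: [451.5, -239.8, 24.7]
ee_rot: [-0.903, 1.569, -0.729]
wrist_force: [-1.0, 0.5, 7.6]
width: 61.8
```

Run:
```python
from h import *
s=sense();print(s["clock"],tool(s),s["wrist_force"],s["ft_torque"],s["width"]); im=capture("wrist");cv2.imwrite("pics/w2.png",im)
```

```text
3.2 [[   0.     -0.17    0.98  451.5 ]
 [  -0.      0.98    0.17 -239.77]
 [  -1.     -0.      0.     24.74]
 [   0.      0.      0.      1.  ]] [-1.01  0.46  7.58] [0.08 0.28 0.19] 61.77123608703797
```

View pics/w2.png

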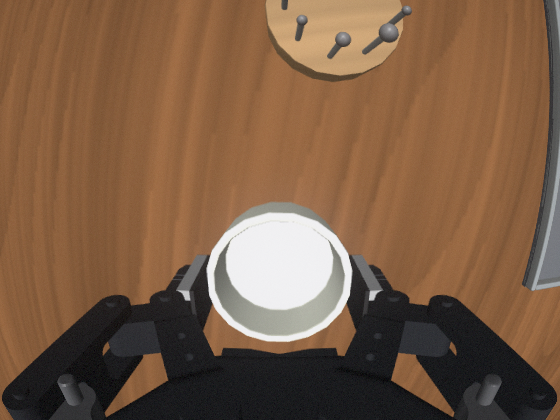

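The dish is held squarely at mid-frame, rim circle (280,275), between the pads.

Request:
send_rows(
  targets=[
    {"slide": [-0.1, 0, 0], "turn": [0, 0, 0], "claw": 0.2},
    {"slide": [-0.25, 0, 0], "turn": [0, 0, 0], "claw": 0.2},
    {"slide": [-0.4, 0, 0], "turn": [0, 0, 0], "claw": 0.2},
    {"slide": [-0.4, 0, 0], "turn": [0, 0, 0], "claw": 0.2},
    {"slide": [-0.1, 0, 0], "turn": [0, 0, 0], "claw": 0.2},
  ],
)

```text
clock: 3.75
eef_pos: [451.9, -239.7, 75.1]
ee_rot: [-0.54, 1.567, -0.367]
wrist_force: [-0.9, -0.2, -1.8]
width: 61.5
```

Run:
```python
from h import *
s=sense();print(s["clock"],tool(s)[:3,3],s["wrist_force"],s["width"])
plan([648.7,-183.8,70],0.173,10)
```

```text
3.75 [ 451.94 -239.71   75.13] [-0.87 -0.19 -1.79] 61.54506423050575
0 slide [0.01 0.03 0.28] turn [0. 0. 0.] | 11.4 mm
1 slide [0.02 0.06 0.57] turn [0. 0. 0.] | 22.7 mm
2 slide [0.02 0.06 0.57] turn [0. 0. 0.] | 22.7 mm
3 slide [0.02 0.06 0.57] turn [0. 0. 0.] | 22.7 mm
4 slide [0.02 0.06 0.57] turn [0. 0. 0.] | 22.7 mm
5 slide [0.02 0.06 0.57] turn [0. 0. 0.] | 22.7 mm
6 slide [0.01 0.06 0.57] turn [0. 0. 0.] | 22.7 mm
7 slide [0.01 0.06 0.57] turn [0. 0. 0.] | 22.7 mm
8 slide [0.01 0.06 0.57] turn [0. 0. 0.] | 22.7 mm
9 slide [0.01 0.03 0.28] turn [0. 0. 0.] | 11.4 mm
```

Request:
send_rows(
  targets=[
    {"slide": [0, 0.03, 0.28], "turn": [0, 0, 0], "claw": 0.2},
    {"slide": [0, 0.06, 0.57], "turn": [0, 0, 0], "claw": 0.2},
    {"slide": [0, 0.06, 0.57], "turn": [0, 0, 0], "claw": 0.2},
    {"slide": [0, 0.06, 0.57], "turn": [0, 0, 0], "claw": 0.2},
    {"slide": [0, 0.06, 0.57], "turn": [0, 0, 0], "claw": 0.2},
  ],
)

```text
clock: 4.25
eef_pos: [551.5, -210.0, 72.4]
ee_rot: [1.944, 1.57, 2.118]
wrist_force: [0.4, 0.5, -1.0]
width: 61.3
```

Request:
send_rows(
  targets=[
    {"slide": [0, 0.06, 0.57], "turn": [0, 0, 0], "claw": 0.2},
    {"slide": [0, 0.06, 0.57], "turn": [0, 0, 0], "claw": 0.2},
    {"slide": [0, 0.06, 0.57], "turn": [0, 0, 0], "claw": 0.2},
    {"slide": [0, 0.06, 0.57], "turn": [0, 0, 0], "claw": 0.2},
    {"slide": [0, 0.03, 0.28], "turn": [0, 0, 0], "claw": 0.2},
  ],
)

```text
clock: 4.75
eef_pos: [651.8, -180.4, 72.4]
ee_rot: [0.474, 1.568, 0.65]
wrist_force: [0.3, 0.1, -1.5]
width: 61.7
```

Run:
```python
from h import *
s=sense();T=tool(s);print(s["clock"],T,s["wrist_force"],s["width"]); im=capture("wrist");cv2.imwrite("pics/w3.png",im)
plan([648.7,-183.8,30],0.173,5,T=T)
```

```text
4.75 [[   0.     -0.17    0.98  651.85]
 [   0.      0.98    0.17 -180.45]
 [  -1.      0.      0.     72.42]
 [   0.      0.      0.      1.  ]] [ 0.27  0.14 -1.51] 61.70007222252231
0 slide [ 0.13 -0.01 -0.01] turn [ 0.  0. -0.] | 5.3 mm
1 slide [ 0.27 -0.02 -0.02] turn [ 0.  0. -0.] | 10.7 mm
2 slide [ 0.27 -0.02 -0.02] turn [ 0.  0. -0.] | 10.7 mm
3 slide [ 0.27 -0.02 -0.02] turn [ 0.  0. -0.] | 10.7 mm
4 slide [ 0.13 -0.01 -0.01] turn [ 0.  0. -0.] | 5.3 mm
```

View pics/w3.png

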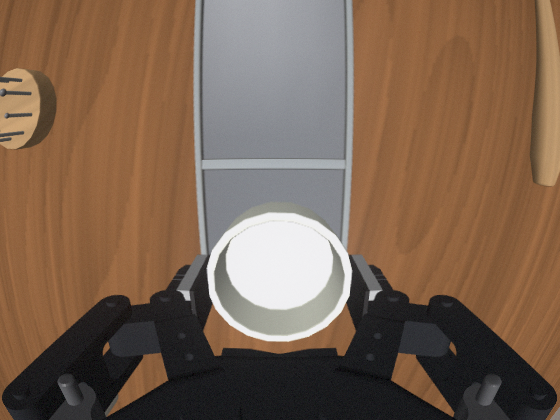

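Request:
send_rows(
  targets=[
    {"slide": [0.13, -0.01, -0.01], "turn": [0, 0, 0], "claw": 0.2},
    {"slide": [0.27, -0.02, -0.02], "turn": [0, 0, 0], "claw": 0.2},
    {"slide": [0.27, -0.02, -0.02], "turn": [0, 0, 0], "claw": 0.2},
    {"slide": [0.27, -0.02, -0.02], "turn": [0, 0, 0], "claw": 0.2},
    {"slide": [0.08, -0.01, -0.01], "turn": [0, 0, 0], "claw": 0.2},
  ],
)

```text
clock: 5.3
eef_pos: [644.3, -186.8, 30.2]
ee_rot: [2.896, 1.567, 3.068]
wrist_force: [-0.1, 0.0, -0.8]
width: 61.3
```

Request:
send_rows(
  targets=[
    {"slide": [0.02, 0, 0], "turn": [0, 0, 0], "claw": 0.2},
    {"slide": [0.02, 0, 0], "turn": [0, 0, 0], "claw": 0.2},
    {"slide": [0, 0, 0], "turn": [0, 0, 0], "claw": 0.2},
    {"slide": [0, 0, 0], "turn": [0, 0, 0], "claw": 0.2},
    {"slide": [0, 0, 0], "turn": [0, 0, 0], "claw": 0.2},
  ],
)

```text
clock: 5.8
eef_pos: [646.8, -186.3, 31.1]
ee_rot: [-0.356, 1.57, -0.183]
wrist_force: [0.1, -0.7, -1.0]
width: 61.8
```

Request:
send_rows(
  targets=[
    {"slide": [0.025, 0.03, 0.02], "turn": [0, 0, 0], "claw": 0.2},
    {"slide": [0.025, 0.03, 0.02], "turn": [0, 0, 0], "claw": 0.2},
    {"slide": [0.02, 0, 0], "turn": [0, 0, 0], "claw": 0.2},
    {"slide": [0, 0, 0], "turn": [0, 0, 0], "claw": 0.2},
    {"slide": [0, 0, 0], "turn": [0, 0, 0], "claw": 0.2},
  ],
)

```text
clock: 6.3
eef_pos: [647.7, -183.8, 28.9]
ee_rot: [-1.688, 1.57, -1.514]
wrist_force: [-2.5, -0.2, 4.5]
width: 61.3
```

Request:
send_rows(
  targets=[
    {"slide": [0, 0, 0], "turn": [0, 0, 0], "claw": 0.6},
    {"slide": [0, 0, 0], "turn": [0, 0, 0], "claw": 0.8},
    {"slide": [0, 0, 0], "turn": [0, 0, 0], "claw": 1},
    {"slide": [0, 0, 0], "turn": [0, 0, 0], "claw": 1},
    {"slide": [0, 0, 0], "turn": [0, 0, 0], "claw": 1},
  ],
)

```text
clock: 6.8
eef_pos: [647.6, -183.6, 27.7]
ee_rot: [2.423, 1.571, 2.596]
wrist_force: [-0.6, -0.4, -0.7]
width: 85.6
```

Request:
send_rows(
  targets=[
    {"slide": [-0.3, 0, 0], "turn": [0, 0, 0], "claw": 1},
    {"slide": [-0.6, 0, 0], "turn": [0, 0, 0], "claw": 1},
    {"slide": [-0.8, 0, 0], "turn": [0, 0, 0], "claw": 1},
    {"slide": [-0.8, 0, 0], "turn": [0, 0, 0], "claw": 1},
    {"slide": [-0.5, 0, 0], "turn": [0, 0, 0], "claw": 1},
  ],
)

```text
clock: 7.3
eef_pos: [648.9, -183.8, 151.5]
ee_rot: [-0.374, 1.567, -0.2]
wrist_force: [1.3, 0.7, 0.8]
width: 85.5
```

Run:
```python
from h import *
s=sense();T=tool(s);print(s["clock"],T,s["wrist_force"],s["width"]); im=capture("wrist");cv2.imwrite("pics/w4.png",im);np.save("T4.npy",T)
hsv=cv2.cvtColor(im,cv2.COLOR_BGR2HSV)
m=((hsv[...,2]>195)&(hsv[...,1]<40)).astype(np.uint8)*255;m[:160]=0;m[330:]=0;m[:,:200]=0;m[:,360:]=0
c=max(cv2.findContours(m,cv2.RETR_EXTERNAL,cv2.CHAIN_APPROX_NONE)[0],key=cv2.contourArea)
P=np.array([wplane(T,p[0],30) for p in c],np.float32);print("dish",cv2.fitEllipse(P))
plan([514,-372,180],0.173,10,T=T)
```

```text
7.3 [[   0.     -0.17    0.98  648.92]
 [  -0.      0.98    0.17 -183.83]
 [  -1.     -0.      0.    151.47]
 [   0.      0.      0.      1.  ]] [1.33 0.7  0.76] 85.47466050036127
dish ((647.74560546875, -181.79612731933594), (63.30926513671875, 63.61764907836914), 16.266101837158203)
0 slide [-0.04 -0.23 -0.23] turn [0. 0. 0.] | 13.0 mm
1 slide [-0.08 -0.45 -0.46] turn [0. 0. 0.] | 25.9 mm
2 slide [-0.08 -0.45 -0.46] turn [0. 0. 0.] | 25.9 mm
3 slide [-0.08 -0.45 -0.46] turn [0. 0. 0.] | 25.9 mm
4 slide [-0.08 -0.45 -0.46] turn [0. 0. 0.] | 25.9 mm
5 slide [-0.08 -0.45 -0.46] turn [0. 0. 0.] | 25.9 mm
6 slide [-0.08 -0.45 -0.46] turn [0. 0. 0.] | 25.9 mm
7 slide [-0.08 -0.45 -0.46] turn [0. 0. 0.] | 25.9 mm
8 slide [-0.08 -0.45 -0.46] turn [0. 0. 0.] | 25.9 mm
9 slide [-0.04 -0.23 -0.23] turn [0. 0. 0.] | 13.0 mm
```

View pics/w4.png

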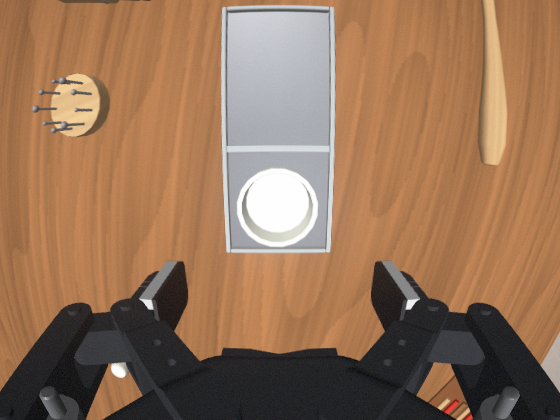

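The dish is in the square compartment at rim (278,206), clear of the rib (v=149) and of the rim edges (227–331, v=252).

Request:
send_rows(
  targets=[
    {"slide": [-0.04, -0.23, -0.23], "turn": [0, 0, 0], "claw": 1},
    {"slide": [-0.08, -0.45, -0.46], "turn": [0, 0, 0], "claw": 1},
    {"slide": [-0.08, -0.45, -0.46], "turn": [0, 0, 0], "claw": 1},
    {"slide": [-0.08, -0.45, -0.46], "turn": [0, 0, 0], "claw": 1},
    {"slide": [-0.08, -0.45, -0.46], "turn": [0, 0, 0], "claw": 1},
  ],
)

```text
clock: 7.85
eef_pos: [577.4, -279.5, 161.0]
ee_rot: [2.843, 1.567, 3.015]
wrist_force: [0.2, 0.7, -0.0]
width: 85.4
```

Request:
send_rows(
  targets=[
    {"slide": [-0.08, -0.45, -0.46], "turn": [0, 0, 0], "claw": 1},
    {"slide": [-0.08, -0.45, -0.46], "turn": [0, 0, 0], "claw": 1},
    {"slide": [-0.08, -0.45, -0.46], "turn": [0, 0, 0], "claw": 1},
    {"slide": [-0.08, -0.45, -0.46], "turn": [0, 0, 0], "claw": 1},
    {"slide": [-0.04, -0.23, -0.23], "turn": [0, 0, 0], "claw": 1},
  ],
)

```text
clock: 8.35
eef_pos: [508.6, -375.4, 175.5]
ee_rot: [3.055, 1.567, -3.059]
wrist_force: [-0.1, -0.2, -0.7]
width: 85.7
```

Run:
```python
from h import *
s=sense();T=tool(s);print(s["clock"],T,s["wrist_force"],s["width"]); im=capture("wrist");cv2.imwrite("pics/w5.png",im);np.save("T5.npy",T)
```

```text
8.35 [[  -0.     -0.17    0.99  508.62]
 [  -0.      0.99    0.17 -375.36]
 [  -1.      0.     -0.    175.51]
 [   0.      0.      0.      1.  ]] [-0.09 -0.24 -0.73] 85.71859824843868
```

View pics/w5.png

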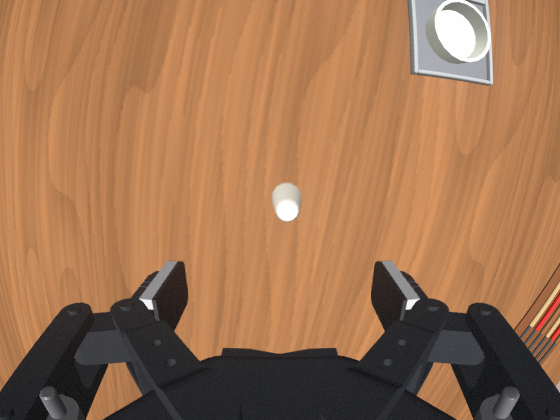

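Run:
```python
from h import *
T=np.load("T5.npy");im=cv2.imread("pics/w5.png")
print(wplane(T,(287.5,210),49),wplane(T,(286,182),0),wplane(T,(286,197),0))
cv2.imwrite("pics/w5c.png",cv2.resize(im[165:235,240:335],None,fx=8,fy=8,interpolation=cv2.INTER_CUBIC))
plan([514,-372,43],0.173,10,T=T)
```

```text
[ 515.21 -374.49] [ 512.44 -360.93] [ 514.93 -375.11]
0 slide [0.18 0.   0.01] turn [-0. -0. -0.] | 7.4 mm
1 slide [0.37 0.01 0.02] turn [-0. -0. -0.] | 14.7 mm
2 slide [0.37 0.01 0.02] turn [-0. -0. -0.] | 14.7 mm
3 slide [0.37 0.01 0.02] turn [-0. -0. -0.] | 14.7 mm
4 slide [0.37 0.01 0.02] turn [-0. -0. -0.] | 14.7 mm
5 slide [0.37 0.01 0.02] turn [-0. -0. -0.] | 14.7 mm
6 slide [0.37 0.01 0.02] turn [-0. -0. -0.] | 14.7 mm
7 slide [0.37 0.01 0.02] turn [-0. -0. -0.] | 14.7 mm
8 slide [0.37 0.01 0.02] turn [-0. -0. -0.] | 14.7 mm
9 slide [0.18 0.   0.01] turn [-0. -0. -0.] | 7.4 mm
```

View pics/w5c.png

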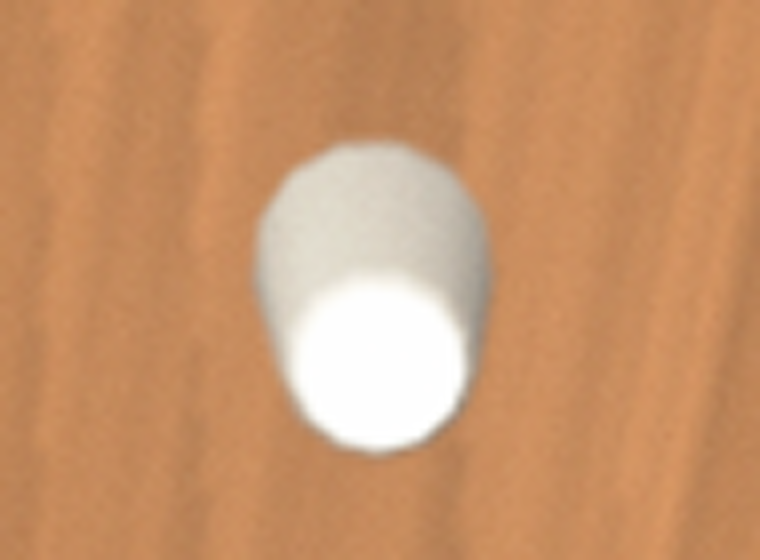

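The crop shows the cone standing upright, with its white top at (287,210) and its broad base towards (286,190).

Request:
send_rows(
  targets=[
    {"slide": [0.2, 0, 0.05], "turn": [0, 0, 0], "claw": 1},
    {"slide": [0.5, 0, 0.05], "turn": [0, 0, 0], "claw": 1},
    {"slide": [0.6, 0, 0.05], "turn": [0, 0, 0], "claw": 1},
    {"slide": [0.6, 0, 0], "turn": [0, 0, 0], "claw": 1},
    {"slide": [0.5, 0, 0], "turn": [0, 0, 0], "claw": 0.6},
  ],
)

```text
clock: 8.9
eef_pos: [519.6, -368.1, 78.5]
ee_rot: [1.555, 1.568, 1.732]
wrist_force: [-0.5, 0.5, 0.4]
width: 73.4
```

Request:
send_rows(
  targets=[
    {"slide": [0.4, 0, 0], "turn": [0, 0, 0], "claw": 0.4},
    {"slide": [0.3, 0, 0], "turn": [0, 0, 0], "claw": 0.2},
    {"slide": [0.15, 0, 0], "turn": [0, 0, 0], "claw": 0},
    {"slide": [0, 0, 0], "turn": [0, 0, 0], "claw": 0},
    {"slide": [0, 0, 0], "turn": [0, 0, 0], "claw": 0},
  ],
)

```text
clock: 9.4
eef_pos: [519.0, -371.4, 47.2]
ee_rot: [-0.672, 1.57, -0.498]
wrist_force: [-0.1, 0.2, -1.1]
width: 42.7
```

Run:
```python
from h import *
s=sense();T=tool(s);print(s["clock"],T,s["wrist_force"],s["width"]); im=capture("wrist");cv2.imwrite("pics/w6.png",im)
```

```text
9.4 [[   0.     -0.17    0.98  519.02]
 [  -0.      0.98    0.17 -371.38]
 [  -1.     -0.      0.     47.25]
 [   0.      0.      0.      1.  ]] [-0.14  0.18 -1.09] 42.69959344040303
```

View pics/w6.png

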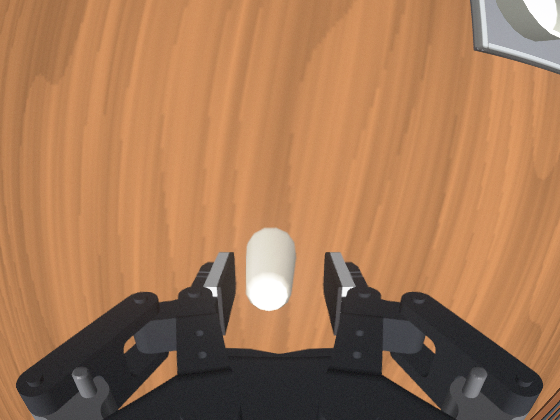

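Request:
send_rows(
  targets=[
    {"slide": [0.05, -0.03, -0.05], "turn": [0, 0, 0], "claw": 0},
    {"slide": [0.05, -0.03, -0.06], "turn": [0, 0, 0], "claw": 0},
    {"slide": [0, 0, 0], "turn": [0, 0, 0], "claw": 0},
    {"slide": [0, 0, 0], "turn": [0, 0, 0], "claw": 0},
    {"slide": [0, 0, 0], "turn": [0, 0, 0], "claw": -0.3},
  ],
)

```text
clock: 9.95
eef_pos: [514.6, -374.4, 42.8]
ee_rot: [-0.493, 1.571, -0.32]
wrist_force: [-0.3, 0.7, -0.1]
width: 30.3
```

Request:
send_rows(
  squeeze=25,
  targets=[
    {"slide": [0, 0, 0], "turn": [0, 0, 0], "claw": -0.5},
    {"slide": [0, 0, 0], "turn": [0, 0, 0], "claw": -0.6},
    {"slide": [0, 0, 0], "turn": [0, 0, 0], "claw": -0.7},
    {"slide": [0, 0, 0], "turn": [0, 0, 0], "claw": -0.7},
    {"slide": [0, 0, 0], "turn": [0, 0, 0], "claw": -0.7},
  ],
)

```text
clock: 10.45
eef_pos: [514.8, -374.3, 42.9]
ee_rot: [-0.446, 1.57, -0.273]
wrist_force: [0.3, 1.3, 3.5]
width: 21.8
```

Run:
```python
from h import *
s=sense();T=tool(s);print(s["clock"],T,s["wrist_force"],s["width"]); im=capture("wrist");cv2.imwrite("pics/w7.png",im)
```

```text
10.45 [[   0.     -0.17    0.98  514.78]
 [  -0.      0.98    0.17 -374.27]
 [  -1.     -0.      0.     42.91]
 [   0.      0.      0.      1.  ]] [0.33 1.28 3.49] 21.828740442141743
```

View pics/w7.png

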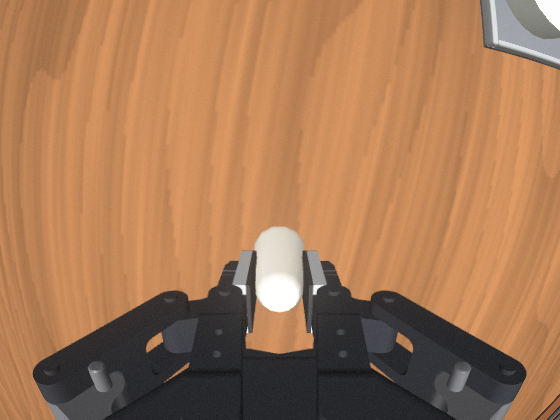

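The cone is gripped centrally at (280,285), upright.

Request:
send_rows(
  targets=[
    {"slide": [-0.1, 0, 0], "turn": [0, 0, 0], "claw": -0.7},
    {"slide": [-0.3, 0, 0], "turn": [0, 0, 0], "claw": -0.7},
    {"slide": [-0.5, 0, 0], "turn": [0, 0, 0], "claw": -0.7},
    {"slide": [-0.5, 0, 0], "turn": [0, 0, 0], "claw": -0.7},
    {"slide": [-0.2, 0, 0], "turn": [0, 0, 0], "claw": -0.7},
  ],
)

```text
clock: 11.0
eef_pos: [515.6, -375.0, 109.1]
ee_rot: [-0.743, 1.567, -0.57]
wrist_force: [0.4, -0.4, -0.7]
width: 21.6
```

Run:
```python
from h import *
s=sense();T=tool(s);print(s["clock"],T,s["wrist_force"],s["width"])
plan([647.7,-181.8,105],0.173,10,T=T)
```

```text
11.0 [[   0.     -0.17    0.99  515.59]
 [  -0.      0.99    0.17 -375.03]
 [  -1.     -0.      0.    109.15]
 [   0.      0.      0.      1.  ]] [ 0.44 -0.42 -0.74] 21.566046358974905
0 slide [0.01 0.23 0.23] turn [0. 0. 0.] | 13.0 mm
1 slide [0.01 0.47 0.45] turn [0. 0. 0.] | 26.0 mm
2 slide [0.01 0.47 0.45] turn [0. 0. 0.] | 26.0 mm
3 slide [0.01 0.47 0.45] turn [0. 0. 0.] | 26.0 mm
4 slide [0.01 0.47 0.45] turn [0. 0. 0.] | 26.0 mm
5 slide [0.01 0.47 0.45] turn [0. 0. 0.] | 26.0 mm
6 slide [0.01 0.47 0.45] turn [0. 0. 0.] | 26.0 mm
7 slide [0.01 0.47 0.45] turn [0. 0. 0.] | 26.0 mm
8 slide [0.01 0.47 0.45] turn [0. 0. 0.] | 26.0 mm
9 slide [0.01 0.23 0.23] turn [0. 0. 0.] | 13.0 mm
```

Request:
send_rows(
  targets=[
    {"slide": [0, 0.23, 0.23], "turn": [0, 0, 0], "claw": -0.7},
    {"slide": [0, 0.47, 0.45], "turn": [0, 0, 0], "claw": -0.7},
    {"slide": [0, 0.47, 0.45], "turn": [0, 0, 0], "claw": -0.7},
    {"slide": [0, 0.47, 0.45], "turn": [0, 0, 0], "claw": -0.7},
    {"slide": [0, 0.47, 0.45], "turn": [0, 0, 0], "claw": -0.7},
  ],
)

```text
clock: 11.5
eef_pos: [580.3, -274.7, 105.7]
ee_rot: [2.22, 1.569, 2.394]
wrist_force: [0.7, -0.7, -0.6]
width: 21.6
```

Request:
send_rows(
  targets=[
    {"slide": [0, 0.47, 0.45], "turn": [0, 0, 0], "claw": -0.7},
    {"slide": [0, 0.47, 0.45], "turn": [0, 0, 0], "claw": -0.7},
    {"slide": [0, 0.47, 0.45], "turn": [0, 0, 0], "claw": -0.7},
    {"slide": [0, 0.47, 0.45], "turn": [0, 0, 0], "claw": -0.7},
    {"slide": [0, 0.23, 0.23], "turn": [0, 0, 0], "claw": -0.7},
  ],
)

```text
clock: 12.0
eef_pos: [646.7, -175.1, 105.9]
ee_rot: [1.428, 1.568, 1.607]
wrist_force: [0.3, 0.7, -0.8]
width: 21.9
```

Request:
send_rows(
  targets=[
    {"slide": [0.2, 0, 0], "turn": [0, 0, 0], "claw": -0.7},
    {"slide": [0.3, 0, 0], "turn": [0, 0, 0], "claw": -0.7},
    {"slide": [0.2, 0, 0], "turn": [0, 0, 0], "claw": -0.7},
    {"slide": [0, 0, 0], "turn": [0, 0, 0], "claw": -0.7},
    {"slide": [0, 0, 0], "turn": [0, 0, 0], "claw": -0.7},
  ],
)

```text
clock: 12.5
eef_pos: [644.3, -181.4, 78.0]
ee_rot: [-3.099, 1.569, -2.927]
wrist_force: [-0.3, 0.7, -0.5]
width: 21.2
```

Run:
```python
from h import *
s=sense();T=tool(s);print(s["clock"],T,s["wrist_force"],s["width"]); im=capture("wrist");cv2.imwrite("pics/w8.png",im)
plan([647.7,-181.8,54],0.173,5,T=T)
```

```text
12.5 [[  -0.     -0.17    0.99  644.34]
 [  -0.      0.99    0.17 -181.36]
 [  -1.     -0.     -0.     77.96]
 [   0.      0.      0.      1.  ]] [-0.35  0.65 -0.5 ] 21.21344076256048
0 slide [ 0.07 -0.    0.01] turn [-0. -0.  0.] | 3.0 mm
1 slide [ 0.15 -0.01  0.02] turn [-0. -0.  0.] | 6.0 mm
2 slide [ 0.15 -0.01  0.02] turn [-0. -0.  0.] | 6.0 mm
3 slide [ 0.15 -0.01  0.02] turn [-0. -0.  0.] | 6.0 mm
4 slide [ 0.07 -0.    0.01] turn [-0. -0.  0.] | 3.0 mm
```

View pics/w8.png

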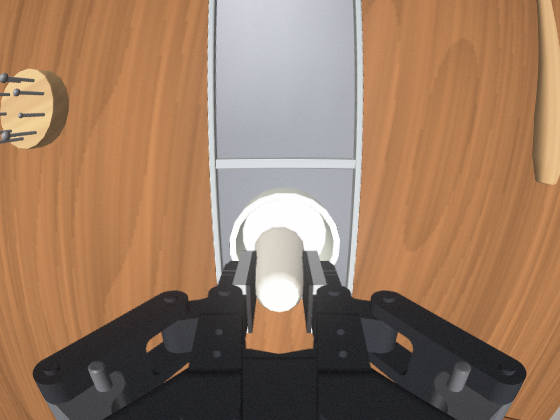

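The cone hangs over the dish: cone at u=280, dish rim centred at about u=285, so a shift of about 3 mm along +z is due.

Request:
send_rows(
  targets=[
    {"slide": [0.1, -0.01, 0.04], "turn": [0, 0, 0], "claw": -0.7},
    {"slide": [0.15, -0.01, 0.04], "turn": [0, 0, 0], "claw": -0.7},
    {"slide": [0.15, -0.01, 0], "turn": [0, 0, 0], "claw": -0.7},
    {"slide": [0.12, 0, 0], "turn": [0, 0, 0], "claw": -0.7},
    {"slide": [0.05, 0, 0], "turn": [0, 0, 0], "claw": -0.7},
  ],
)

```text
clock: 13.05
eef_pos: [648.2, -180.5, 55.0]
ee_rot: [2.811, 1.569, 2.985]
wrist_force: [-0.2, -0.2, 0.1]
width: 21.7
```

Request:
send_rows(
  targets=[
    {"slide": [0.02, 0, 0], "turn": [0, 0, 0], "claw": -0.7},
    {"slide": [0.02, 0, 0], "turn": [0, 0, 0], "claw": -0.7},
    {"slide": [0, 0, 0], "turn": [0, 0, 0], "claw": -0.7},
    {"slide": [0, 0, 0], "turn": [0, 0, 0], "claw": -0.7},
    {"slide": [0, 0, 0], "turn": [0, 0, 0], "claw": -0.7},
  ],
)

```text
clock: 13.55
eef_pos: [648.9, -180.7, 54.5]
ee_rot: [-0.494, 1.57, -0.321]
wrist_force: [0.4, -0.2, -0.9]
width: 21.4
```

Two to three mm remain, so I lower it slowly.

Request:
send_rows(
  targets=[
    {"slide": [0.02, 0, -0.02], "turn": [0, 0, 0], "claw": -0.7},
    {"slide": [0.02, -0.02, 0], "turn": [0, 0, 0], "claw": -0.7},
    {"slide": [0.02, 0, 0], "turn": [0, 0, 0], "claw": -0.7},
    {"slide": [0, 0, 0], "turn": [0, 0, 0], "claw": -0.7},
    {"slide": [0, 0, 0], "turn": [0, 0, 0], "claw": -0.7},
  ],
)

```text
clock: 14.05
eef_pos: [648.0, -181.8, 51.9]
ee_rot: [-2.248, 1.57, -2.075]
wrist_force: [-0.1, -0.4, 1.0]
width: 21.6
```

Request:
send_rows(
  targets=[
    {"slide": [0.01, 0, 0], "turn": [0, 0, 0], "claw": -0.7},
    {"slide": [0, 0, 0], "turn": [0, 0, 0], "claw": -0.45},
    {"slide": [0, 0, 0], "turn": [0, 0, 0], "claw": -0.35},
    {"slide": [0, 0, 0], "turn": [0, 0, 0], "claw": -0.2},
    {"slide": [0, 0, 0], "turn": [0, 0, 0], "claw": 0},
  ],
)

```text
clock: 14.55
eef_pos: [648.1, -181.3, 51.3]
ee_rot: [1.372, 1.57, 1.546]
wrist_force: [-0.4, -0.3, -0.4]
width: 42.7
```

Request:
send_rows(
  targets=[
    {"slide": [0, 0, 0], "turn": [0, 0, 0], "claw": 0},
    {"slide": [-0.2, 0, 0], "turn": [0, 0, 0], "claw": 0},
    {"slide": [-0.4, 0, 0], "turn": [0, 0, 0], "claw": 0.2},
    {"slide": [-0.6, 0, 0], "turn": [0, 0, 0], "claw": 0.6},
    {"slide": [-0.6, 0, 0], "turn": [0, 0, 0], "claw": 1},
  ],
)

```text
clock: 15.05
eef_pos: [648.2, -181.5, 125.4]
ee_rot: [-0.248, 1.57, -0.074]
wrist_force: [0.7, 0.1, 0.6]
width: 77.8
```

Request:
send_rows(
  targets=[
    {"slide": [-0.5, 0, 0], "turn": [0, 0, 0], "claw": 1},
    {"slide": [-0.3, 0, 0], "turn": [0, 0, 0], "claw": 1},
    {"slide": [0, 0, 0], "turn": [0, 0, 0], "claw": 1},
    {"slide": [0, 0, 0], "turn": [0, 0, 0], "claw": 1},
    {"slide": [0, 0, 0], "turn": [0, 0, 0], "claw": 1},
  ],
)

```text
clock: 15.55
eef_pos: [647.1, -181.5, 154.4]
ee_rot: [2.793, 1.569, 2.967]
wrist_force: [-0.7, -1.0, -0.6]
width: 85.8
```

Run:
```python
from h import *
s=sense();T=tool(s);print(s["clock"],T,s["wrist_force"],s["width"]); im=capture("wrist");cv2.imwrite("pics/w9.png",im);np.save("T9.npy",T)
plan([455,125,170],-0.214,15,T=T)
```

```text
15.55 [[  -0.     -0.17    0.98  647.15]
 [   0.      0.98    0.17 -181.48]
 [  -1.      0.     -0.    154.37]
 [   0.      0.      0.      1.  ]] [-0.74 -0.98 -0.61] 85.75530357809774
0 slide [-0.01  0.3  -0.12] turn [ 0. -0. -0.] | 12.9 mm
1 slide [-0.03  0.59 -0.25] turn [ 0.01 -0.   -0.  ] | 25.9 mm
2 slide [-0.03  0.59 -0.27] turn [ 0.01 -0.   -0.  ] | 25.9 mm
3 slide [-0.03  0.58 -0.28] turn [ 0.01 -0.   -0.  ] | 25.9 mm
4 slide [-0.03  0.57 -0.3 ] turn [ 0.01 -0.   -0.  ] | 25.9 mm
5 slide [-0.03  0.56 -0.32] turn [ 0.01 -0.   -0.  ] | 25.9 mm
6 slide [-0.03  0.55 -0.33] turn [ 0.01 -0.   -0.  ] | 25.9 mm
7 slide [-0.03  0.55 -0.35] turn [ 0.01 -0.   -0.  ] | 25.9 mm
8 slide [-0.03  0.54 -0.36] turn [ 0.01 -0.   -0.  ] | 25.9 mm
9 slide [-0.03  0.53 -0.38] turn [ 0.01 -0.   -0.  ] | 25.9 mm
10 slide [-0.03  0.51 -0.39] turn [ 0.01 -0.   -0.  ] | 25.9 mm
11 slide [-0.03  0.5  -0.4 ] turn [ 0.01 -0.   -0.  ] | 25.9 mm
12 slide [-0.03  0.49 -0.42] turn [ 0.01 -0.   -0.  ] | 25.9 mm
13 slide [-0.03  0.48 -0.43] turn [ 0.01 -0.   -0.  ] | 25.9 mm
14 slide [-0.01  0.23 -0.22] turn [ 0. -0. -0.] | 12.9 mm
```

View pics/w9.png

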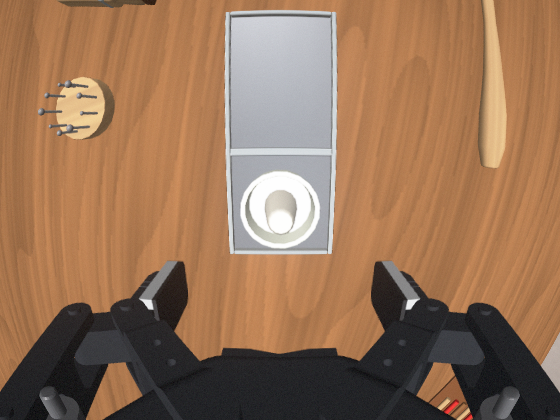

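The cone stands upright in the dish, top at (280,225) and base near (280,203) inside the rim circle (280,210). The next thing is the bench block.

Request:
send_rows(
  targets=[
    {"slide": [-0.01, 0.3, -0.13], "turn": [0.005, 0, 0], "claw": 1},
    {"slide": [-0.03, 0.59, -0.27], "turn": [0.009, 0, 0], "claw": 1},
    {"slide": [-0.03, 0.59, -0.29], "turn": [0.009, 0, 0], "claw": 1},
    {"slide": [-0.03, 0.58, -0.3], "turn": [0.009, 0, 0], "claw": 1},
    {"slide": [-0.03, 0.57, -0.32], "turn": [0.009, 0, 0], "claw": 1},
  ],
)

```text
clock: 16.1
eef_pos: [581.6, -81.6, 160.1]
ee_rot: [2.703, 1.569, 2.746]
wrist_force: [-0.8, -0.1, -1.4]
width: 85.4
```

Request:
send_rows(
  targets=[
    {"slide": [-0.03, 0.56, -0.34], "turn": [0.009, 0, 0], "claw": 1},
    {"slide": [-0.03, 0.55, -0.35], "turn": [0.009, 0, 0], "claw": 1},
    {"slide": [-0.03, 0.55, -0.37], "turn": [0.009, 0, 0], "claw": 1},
    {"slide": [-0.03, 0.54, -0.38], "turn": [0.009, 0, 0], "claw": 1},
    {"slide": [-0.03, 0.53, -0.4], "turn": [0.009, 0, 0], "claw": 1},
  ],
)

```text
clock: 16.6
eef_pos: [509.1, 28.3, 166.3]
ee_rot: [3.045, 1.569, 2.947]
wrist_force: [-0.2, 0.5, 0.3]
width: 85.4
```

Request:
send_rows(
  targets=[
    {"slide": [-0.03, 0.51, -0.41], "turn": [0.009, 0, 0], "claw": 1},
    {"slide": [-0.03, 0.5, -0.42], "turn": [0.009, 0, 0], "claw": 1},
    {"slide": [-0.03, 0.49, -0.43], "turn": [0.009, 0, 0], "claw": 1},
    {"slide": [-0.03, 0.48, -0.44], "turn": [0.009, 0, 0], "claw": 1},
    {"slide": [-0.01, 0.23, -0.23], "turn": [0.005, 0, 0], "claw": 1},
  ],
)

```text
clock: 17.1
eef_pos: [444.8, 127.9, 171.6]
ee_rot: [3.127, 1.569, 2.904]
wrist_force: [0.0, -0.4, 0.1]
width: 85.5
```

Request:
send_rows(
  squeeze=60,
  targets=[
    {"slide": [0, 0, 0], "turn": [0, 0, 0], "claw": 1},
    {"slide": [0, 0, 0], "turn": [0, 0, 0], "claw": 1},
    {"slide": [0, 0, 0], "turn": [0, 0, 0], "claw": 1},
    {"slide": [0, 0, 0], "turn": [0, 0, 0], "claw": 1},
    {"slide": [0, 0, 0], "turn": [0, 0, 0], "claw": 1},
  ],
)

```text
clock: 17.6
eef_pos: [447.8, 124.7, 171.8]
ee_rot: [-1.392, 1.571, -1.619]
wrist_force: [-0.3, -0.5, 0.0]
width: 85.1
```

Run:
```python
from h import *
s=sense();T=tool(s);print(s["clock"],T,s["wrist_force"],s["width"]); im=capture("wrist");cv2.imwrite("pics/w10.png",im);np.save("T10.npy",T)
```

```text
17.6 [[ -0.     0.23   0.97 447.82]
 [ -0.     0.97  -0.23 124.69]
 [ -1.    -0.     0.   171.79]
 [  0.     0.     0.     1.  ]] [-0.32 -0.5   0.  ] 85.07866625112804
```

View pics/w10.png

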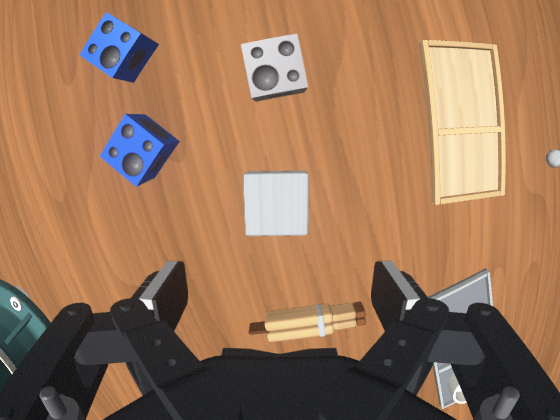

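Run:
```python
from h import *
T=np.load("T10.npy");im=cv2.imread("pics/w10.png");hsv=cv2.cvtColor(im,cv2.COLOR_BGR2HSV)
def blob(x0,y0,x1,y1,cond,z,name):
    m=np.zeros(im.shape[:2],np.uint8);m[y0:y1,x0:x1]=cond[y0:y1,x0:x1]*255
    c=max(cv2.findContours(m,cv2.RETR_EXTERNAL,cv2.CHAIN_APPROX_NONE)[0],key=cv2.contourArea)
    P=np.array([wplane(T,p[0],z) for p in c],np.float32);r=cv2.minAreaRect(P);b=cv2.boxPoints(r);e=b[1]-b[0]
    a=np.arctan2(e[1],e[0]);print(name,np.array(r[0]),np.array(r[1]),"ang mod 90:",(a+np.pi/4)%(np.pi/2)-np.pi/4)
H,S,V=[hsv[...,i].astype(int) for i in range(3)]
blob(230,160,325,250,(S<50)&(V>150),25,"block")
blob(225,20,320,110,(S<50)&(V>120),44,"cube")
q=np.array([wplane(T,p,11) for p in [(423,40),(496,45),(505,194),(436,203),(438,130),(501,128)]]);print("ftray",q,q[:4].mean(0))
```

```text
block [445.28 124.43] [55.91 55.52] ang mod 90: -0.20972914
cube [470.2  236.73] [44.39 44.1 ] ang mod 90: -0.037370145
ftray [[612.45 244.35]
 [700.02 235.46]
 [686.12  78.49]
 [597.4   87.83]
 [609.19 157.82]
 [687.15 149.33]] [649.   161.53]
```

The wrist view shows the bench block at (276,204), aligned to the tool. The grey cube is at (274,67), the blue look-alikes at (118,47) and (139,150), and the forming tray at the right with its rib at v≈130.

Request:
send_rows(
  targets=[
    {"slide": [0.4, -0.02, -0.06], "turn": [-0.007, 0, 0], "claw": 1},
    {"slide": [0.8, 0, 0], "turn": [0, 0, 0], "claw": 1},
    {"slide": [0.8, 0, 0], "turn": [0, 0, 0], "claw": 1},
    {"slide": [0.8, 0, 0], "turn": [0, 0, 0], "claw": 1},
    {"slide": [0.5, 0, 0], "turn": [0, 0, 0], "claw": 1},
  ],
)

```text
clock: 18.15
eef_pos: [444.7, 124.8, 38.0]
ee_rot: [-2.531, 1.569, -2.735]
wrist_force: [-0.3, -0.2, 0.3]
width: 84.9
```

Request:
send_rows(
  targets=[
    {"slide": [0.25, 0, 0], "turn": [0, 0, 0], "claw": 1},
    {"slide": [0.12, 0, 0], "turn": [0, 0, 0], "claw": 1},
    {"slide": [0.03, 0, 0], "turn": [0, 0, 0], "claw": 1},
    {"slide": [0, 0, 0], "turn": [0, 0, 0], "claw": 0.6},
    {"slide": [0, 0, 0], "turn": [0, 0, 0], "claw": 0.5},
  ],
)

```text
clock: 18.65
eef_pos: [445.5, 125.4, 24.7]
ee_rot: [0.6, 1.569, 0.397]
wrist_force: [-0.8, -0.1, -0.2]
width: 64.3
```

Run:
```python
from h import *
s=sense();T=tool(s);print(s["clock"],T,s["wrist_force"],s["width"]); im=capture("wrist");cv2.imwrite("pics/w11.png",im)
```

```text
18.65 [[  0.     0.2    0.98 445.49]
 [  0.     0.98  -0.2  125.36]
 [ -1.     0.     0.    24.74]
 [  0.     0.     0.     1.  ]] [-0.81 -0.09 -0.16] 64.31394286199969
```

View pics/w11.png

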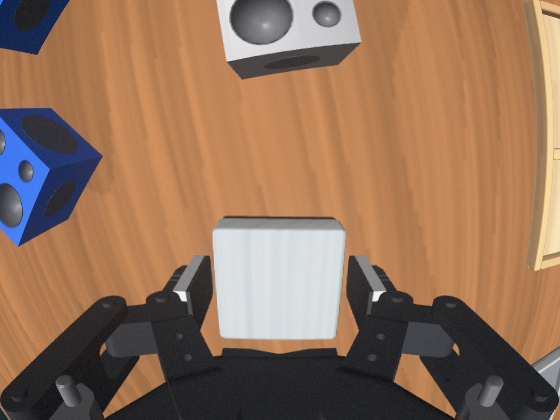

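The block sits centred between the pads (214–344), so I close.

Request:
send_rows(
  targets=[
    {"slide": [0, 0, 0], "turn": [0, 0, 0], "claw": 0.35},
    {"slide": [0, 0, 0], "turn": [0, 0, 0], "claw": 0.1},
    {"slide": [0, 0, 0], "turn": [0, 0, 0], "claw": 0.1},
    {"slide": [0, 0, 0], "turn": [0, 0, 0], "claw": 0.1},
    {"slide": [0, 0, 0], "turn": [0, 0, 0], "claw": 0.1},
  ],
)

```text
clock: 19.2
eef_pos: [445.2, 125.3, 24.9]
ee_rot: [0.491, 1.57, 0.287]
wrist_force: [-0.3, -1.1, 8.2]
width: 54.8
```

Request:
send_rows(
  targets=[
    {"slide": [-0.05, 0, 0], "turn": [0, 0, 0], "claw": 0.1},
    {"slide": [-0.1, 0, 0], "turn": [0, 0, 0], "claw": 0.1},
    {"slide": [-0.3, 0, 0], "turn": [0, 0, 0], "claw": 0.1},
    {"slide": [-0.5, 0, 0], "turn": [0, 0, 0], "claw": 0.1},
    {"slide": [-0.4, 0, 0], "turn": [0, 0, 0], "claw": 0.1},
  ],
)

```text
clock: 19.7
eef_pos: [444.6, 125.0, 79.0]
ee_rot: [-2.328, 1.57, -2.532]
wrist_force: [-0.3, 0.9, -4.1]
width: 54.5
```

Run:
```python
from h import *
s=sense();T=tool(s);print(s["clock"],T,s["wrist_force"],s["ft_torque"],s["width"]); im=capture("wrist");cv2.imwrite("pics/w12.png",im)
c=np.array([649,162.3])+34*np.array([np.sin(.1),np.cos(.1)]);print(c)
plan([*c,75],-0.1,10,T=T)
```

```text
19.7 [[ -0.     0.2    0.98 444.62]
 [ -0.     0.98  -0.2  125.03]
 [ -1.    -0.    -0.    79.04]
 [  0.     0.     0.     1.  ]] [-0.33  0.91 -4.06] [-0.   -0.01  0.03] 54.49390858210776
[652.39 196.13]
0 slide [0.01 0.16 0.26] turn [-0. -0.  0.] | 12.2 mm
1 slide [0.01 0.31 0.53] turn [-0. -0.  0.] | 24.4 mm
2 slide [0.01 0.3  0.53] turn [-0. -0.  0.] | 24.4 mm
3 slide [0.01 0.29 0.53] turn [-0. -0.  0.] | 24.4 mm
4 slide [0.01 0.29 0.54] turn [-0. -0.  0.] | 24.4 mm
5 slide [0.01 0.28 0.54] turn [-0. -0.  0.] | 24.4 mm
6 slide [0.01 0.28 0.54] turn [-0. -0.  0.] | 24.4 mm
7 slide [0.01 0.27 0.55] turn [-0. -0.  0.] | 24.4 mm
8 slide [0.01 0.26 0.55] turn [-0. -0.  0.] | 24.4 mm
9 slide [0.01 0.13 0.28] turn [-0. -0.  0.] | 12.2 mm
```

View pics/w12.png

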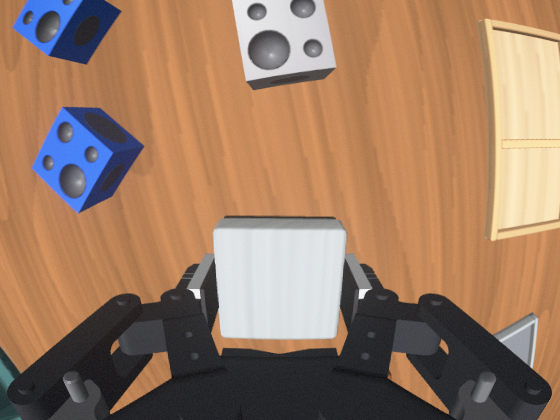

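The block is lifted and level, its top at (280,278).

Request:
send_rows(
  targets=[
    {"slide": [0, 0.16, 0.26], "turn": [-0.002, 0, 0], "claw": 0.1},
    {"slide": [0, 0.31, 0.53], "turn": [-0.004, 0, 0], "claw": 0.1},
    {"slide": [0, 0.3, 0.53], "turn": [-0.004, 0, 0], "claw": 0.1},
    {"slide": [0, 0.29, 0.53], "turn": [-0.004, 0, 0], "claw": 0.1},
    {"slide": [0, 0.29, 0.54], "turn": [-0.004, 0, 0], "claw": 0.1},
  ],
)

```text
clock: 20.25
eef_pos: [549.9, 161.5, 77.0]
ee_rot: [-2.757, 1.57, -2.903]
wrist_force: [1.0, 0.2, -4.7]
width: 54.7
```

Request:
send_rows(
  targets=[
    {"slide": [0, 0.28, 0.54], "turn": [-0.004, 0, 0], "claw": 0.1},
    {"slide": [0, 0.28, 0.54], "turn": [-0.004, 0, 0], "claw": 0.1},
    {"slide": [0, 0.27, 0.55], "turn": [-0.004, 0, 0], "claw": 0.1},
    {"slide": [0, 0.26, 0.55], "turn": [-0.003, 0, 0], "claw": 0.1},
    {"slide": [0, 0.13, 0.28], "turn": [0, 0, 0], "claw": 0.1},
  ],
)

```text
clock: 20.75
eef_pos: [655.0, 198.1, 76.9]
ee_rot: [0.689, 1.569, 0.589]
wrist_force: [1.2, 0.3, -4.0]
width: 54.6
```

Request:
send_rows(
  targets=[
    {"slide": [0, 0, 0], "turn": [0, 0, 0], "claw": 0.1},
    {"slide": [0, 0, 0], "turn": [0, 0, 0], "claw": 0.1},
    {"slide": [0, 0, 0], "turn": [0, 0, 0], "claw": 0.1},
    {"slide": [0, 0, 0], "turn": [0, 0, 0], "claw": 0.1},
    {"slide": [0, 0, 0], "turn": [0, 0, 0], "claw": 0.1},
  ],
)

```text
clock: 21.25
eef_pos: [651.7, 197.0, 78.0]
ee_rot: [-2.509, 1.57, -2.608]
wrist_force: [0.1, -0.9, -3.4]
width: 54.5
```

Run:
```python
from h import *
s=sense();T=tool(s);print(s["clock"],T,s["wrist_force"],s["ft_torque"],s["width"]); im=capture("wrist");cv2.imwrite("pics/w13.png",im)
plan([652.4,196.1,31],-0.1,5,T=T)
```

```text
21.25 [[ -0.     0.1    1.   651.65]
 [ -0.     1.    -0.1  197.  ]
 [ -1.    -0.    -0.    77.96]
 [  0.     0.     0.     1.  ]] [ 0.09 -0.91 -3.43] [ 0.07 -0.07 -0.01] 54.511595178480995
0 slide [ 0.15 -0.    0.  ] turn [ 0. -0.  0.] | 5.9 mm
1 slide [ 0.29 -0.01  0.01] turn [ 0. -0.  0.] | 11.7 mm
2 slide [ 0.29 -0.01  0.01] turn [ 0. -0.  0.] | 11.7 mm
3 slide [ 0.29 -0.01  0.01] turn [ 0. -0.  0.] | 11.7 mm
4 slide [ 0.15 -0.    0.  ] turn [ 0. -0.  0.] | 5.9 mm
```

View pics/w13.png

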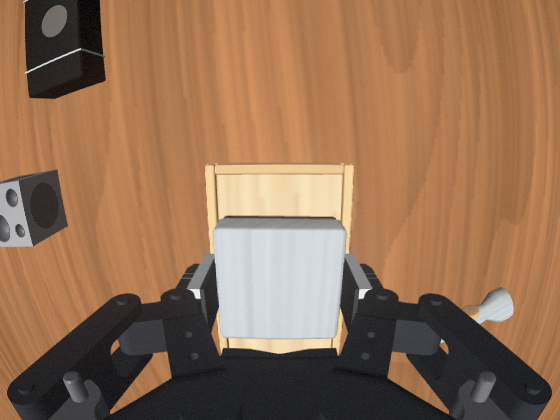

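The block hangs over the larger compartment, square to it; the tray's far rim is at v=170 and its sides are at u≈212 and 347.

Request:
send_rows(
  targets=[
    {"slide": [0.15, 0, 0], "turn": [0, 0, 0], "claw": 0.1},
    {"slide": [0.3, 0, 0.01], "turn": [0, 0, 0], "claw": 0.1},
    {"slide": [0.3, 0, 0.01], "turn": [0, 0, 0], "claw": 0.1},
    {"slide": [0.25, 0, 0], "turn": [0, 0, 0], "claw": 0.1},
    {"slide": [0.1, 0, 0], "turn": [0, 0, 0], "claw": 0.1},
  ],
)

```text
clock: 21.8
eef_pos: [652.0, 196.8, 31.6]
ee_rot: [-2.677, 1.567, -2.777]
wrist_force: [-0.2, -0.4, -3.0]
width: 54.8
```

Request:
send_rows(
  targets=[
    {"slide": [0.03, 0, 0], "turn": [0, 0, 0], "claw": 0.1},
    {"slide": [0.02, 0, 0], "turn": [0, 0, 0], "claw": 0.1},
    {"slide": [0.02, 0, 0], "turn": [0, 0, 0], "claw": 0.1},
    {"slide": [0, 0, 0], "turn": [0, 0, 0], "claw": 0.1},
    {"slide": [0, 0, 0], "turn": [0, 0, 0], "claw": 0.1},
  ],
)

```text
clock: 22.3
eef_pos: [653.5, 197.3, 31.5]
ee_rot: [0.423, 1.57, 0.323]
wrist_force: [-0.2, -0.3, -4.0]
width: 54.5
```

Request:
send_rows(
  targets=[
    {"slide": [0.02, 0, 0], "turn": [0, 0, 0], "claw": 0.1},
    {"slide": [0.02, 0, 0], "turn": [0, 0, 0], "claw": 0.1},
    {"slide": [0.02, 0, 0], "turn": [0, 0, 0], "claw": 0.1},
    {"slide": [0, 0, 0], "turn": [0, 0, 0], "claw": 0.1},
    {"slide": [0, 0, 0], "turn": [0, 0, 0], "claw": 0.1},
  ],
)

```text
clock: 22.8
eef_pos: [653.3, 197.2, 29.1]
ee_rot: [-0.462, 1.571, -0.562]
wrist_force: [-1.6, 0.1, 0.1]
width: 55.0
```

Request:
send_rows(
  targets=[
    {"slide": [0.01, 0, 0], "turn": [0, 0, 0], "claw": 0.1},
    {"slide": [0, 0, 0], "turn": [0, 0, 0], "claw": 0.4},
    {"slide": [0, 0, 0], "turn": [0, 0, 0], "claw": 0.7},
    {"slide": [0, 0, 0], "turn": [0, 0, 0], "claw": 1},
    {"slide": [0, 0, 0], "turn": [0, 0, 0], "claw": 1},
  ],
)

```text
clock: 23.3
eef_pos: [653.5, 197.3, 28.3]
ee_rot: [0.563, 1.57, 0.463]
wrist_force: [-0.1, 0.2, -0.1]
width: 85.6
```

Request:
send_rows(
  targets=[
    {"slide": [0, 0, 0], "turn": [0, 0, 0], "claw": 1},
    {"slide": [-0.4, 0, 0], "turn": [0, 0, 0], "claw": 1},
    {"slide": [-0.8, 0, 0], "turn": [0, 0, 0], "claw": 1},
    {"slide": [-0.8, 0, 0], "turn": [0, 0, 0], "claw": 1},
    {"slide": [-0.8, 0, 0], "turn": [0, 0, 0], "claw": 1},
  ],
)

```text
clock: 23.8
eef_pos: [653.3, 197.2, 142.5]
ee_rot: [0.518, 1.57, 0.418]
wrist_force: [1.8, -0.3, 0.1]
width: 85.7
```

Request:
send_rows(
  targets=[
    {"slide": [-0.4, 0, 0], "turn": [0, 0, 0], "claw": 1},
    {"slide": [-0.2, 0, 0], "turn": [0, 0, 0], "claw": 1},
    {"slide": [0, 0, 0], "turn": [0, 0, 0], "claw": 1},
    {"slide": [0, 0, 0], "turn": [0, 0, 0], "claw": 1},
    {"slide": [0, 0, 0], "turn": [0, 0, 0], "claw": 1},
  ],
)

```text
clock: 24.3
eef_pos: [652.1, 196.8, 162.5]
ee_rot: [-2.686, 1.567, -2.786]
wrist_force: [-0.5, 0.1, -0.7]
width: 85.5
```

Run:
```python
from h import *
s=sense();T=tool(s);print(s["clock"],T,s["wrist_force"],s["width"]); im=capture("wrist");cv2.imwrite("pics/w14.png",im);np.save("T14.npy",T)
plan([470,236,165],-0.037,10,T=T)
```

```text
24.3 [[ -0.     0.1    1.   652.14]
 [ -0.     1.    -0.1  196.77]
 [ -1.    -0.    -0.   162.49]
 [  0.     0.     0.     1.  ]] [-0.54  0.09 -0.66] 85.4722504570183
0 slide [-0.    0.03 -0.26] turn [-0. -0.  0.] | 10.4 mm
1 slide [-0.01  0.06 -0.51] turn [-0. -0.  0.] | 20.7 mm
2 slide [-0.01  0.06 -0.51] turn [-0. -0.  0.] | 20.7 mm
3 slide [-0.01  0.07 -0.51] turn [-0. -0.  0.] | 20.7 mm
4 slide [-0.01  0.07 -0.51] turn [-0. -0.  0.] | 20.7 mm
5 slide [-0.01  0.07 -0.51] turn [-0. -0.  0.] | 20.7 mm
6 slide [-0.01  0.08 -0.51] turn [-0. -0.  0.] | 20.7 mm
7 slide [-0.01  0.08 -0.51] turn [-0. -0.  0.] | 20.7 mm
8 slide [-0.01  0.08 -0.51] turn [-0. -0.  0.] | 20.7 mm
9 slide [-0.    0.04 -0.25] turn [-0. -0.  0.] | 10.4 mm
```

View pics/w14.png

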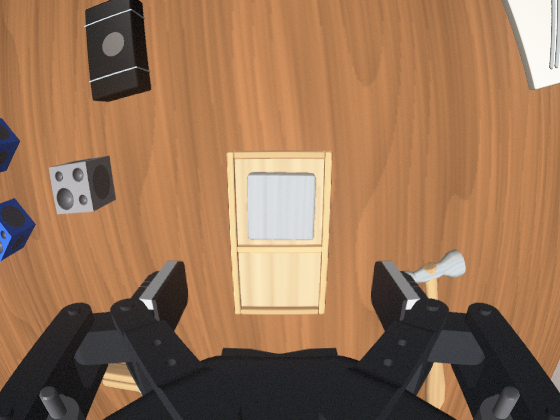

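The block sits at (281,206) in the larger compartment, clear of the rib (v=248) and rims. The next thing is the grey cube.

Request:
send_rows(
  targets=[
    {"slide": [0, 0.03, -0.26], "turn": [-0.002, 0, 0], "claw": 1},
    {"slide": [0, 0.06, -0.51], "turn": [-0.002, 0, 0], "claw": 1},
    {"slide": [0, 0.06, -0.51], "turn": [-0.002, 0, 0], "claw": 1},
    {"slide": [0, 0.07, -0.51], "turn": [-0.002, 0, 0], "claw": 1},
    {"slide": [0, 0.07, -0.51], "turn": [-0.002, 0, 0], "claw": 1},
  ],
)

```text
clock: 24.85
eef_pos: [560.6, 216.9, 163.7]
ee_rot: [-2.863, 1.569, -2.931]
wrist_force: [-0.4, 0.5, -0.8]
width: 85.4
```

Request:
send_rows(
  targets=[
    {"slide": [0, 0.07, -0.51], "turn": [-0.002, 0, 0], "claw": 1},
    {"slide": [0, 0.08, -0.51], "turn": [-0.002, 0, 0], "claw": 1},
    {"slide": [0, 0.08, -0.51], "turn": [-0.002, 0, 0], "claw": 1},
    {"slide": [0, 0.08, -0.51], "turn": [-0.002, 0, 0], "claw": 1},
    {"slide": [0, 0.04, -0.25], "turn": [-0.002, 0, 0], "claw": 1},
  ],
)

```text
clock: 25.35
eef_pos: [468.8, 236.2, 163.8]
ee_rot: [-2.778, 1.568, -2.812]
wrist_force: [0.3, 0.2, 0.3]
width: 85.4
```

Request:
send_rows(
  targets=[
    {"slide": [0, 0, 0], "turn": [0, 0, 0], "claw": 1},
    {"slide": [0, 0, 0], "turn": [0, 0, 0], "claw": 1},
    {"slide": [0, 0, 0], "turn": [0, 0, 0], "claw": 1},
    {"slide": [0, 0, 0], "turn": [0, 0, 0], "claw": 1},
    {"slide": [0, 0, 0], "turn": [0, 0, 0], "claw": 1},
  ],
)

```text
clock: 25.85
eef_pos: [472.6, 235.7, 164.2]
ee_rot: [0.207, 1.57, 0.169]
wrist_force: [0.8, -0.3, -0.5]
width: 85.5
```

```bash
cat >> h.py <<'E'
def wblob(im,T,x0,y0,x1,y1,cond,z,name):
    m=np.zeros(im.shape[:2],np.uint8);m[y0:y1,x0:x1]=cond[y0:y1,x0:x1]*255
    c=max(cv2.findContours(m,cv2.RETR_EXTERNAL,cv2.CHAIN_APPROX_NONE)[0],key=cv2.contourArea)
    P=np.array([wplane(T,p[0],z) for p in c],np.float32);r=cv2.minAreaRect(P);b=cv2.boxPoints(r);e=b[1]-b[0]
    a=np.arctan2(e[1],e[0]);print(name,np.array(r[0]),np.array(r[1]),"ang mod 90:",(a+np.pi/4)%(np.pi/2)-np.pi/4)
E
python3 - <<'E'
from h import *
s=sense();T=tool(s);print(s["clock"],T,s["wrist_force"],s["width"]); im=capture("wrist");cv2.imwrite("pics/w15.png",im);np.save("T15.npy",T)
hsv=cv2.cvtColor(im,cv2.COLOR_BGR2HSV);H,S,V=[hsv[...,i].astype(int) for i in range(3)]
wblob(im,T,220,150,340,255,(S<50)&(V>120),44,"cube")
plan([470.2,236.7,30],-0.037,10,T=T)
E
```

```text
25.85 [[  0.     0.04   1.   472.63]
 [  0.     1.    -0.04 235.66]
 [ -1.     0.     0.   164.21]
 [  0.     0.     0.     1.  ]] [ 0.78 -0.3  -0.49] 85.48000627225365
cube [470.13 237.15] [44.54 43.8 ] ang mod 90: -0.03742534
0 slide [ 0.19  0.   -0.  ] turn [-0.  0. -0.] | 7.5 mm
1 slide [ 0.37  0.   -0.01] turn [-0.  0. -0.] | 14.9 mm
2 slide [ 0.37  0.   -0.01] turn [-0.  0. -0.] | 14.9 mm
3 slide [ 0.37  0.   -0.01] turn [-0.  0. -0.] | 14.9 mm
4 slide [ 0.37  0.   -0.01] turn [-0.  0. -0.] | 14.9 mm
5 slide [ 0.37  0.   -0.01] turn [-0.  0. -0.] | 14.9 mm
6 slide [ 0.37  0.   -0.01] turn [-0.  0. -0.] | 14.9 mm
7 slide [ 0.37  0.   -0.01] turn [-0.  0. -0.] | 14.9 mm
8 slide [ 0.37  0.   -0.01] turn [-0.  0. -0.] | 14.9 mm
9 slide [ 0.19  0.   -0.  ] turn [-0.  0. -0.] | 7.5 mm
```

View pics/w15.png

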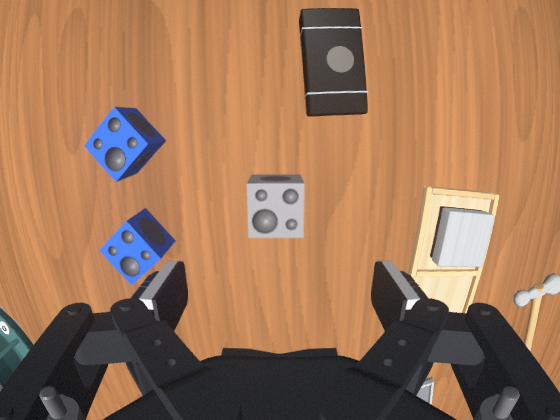

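The grey cube is at (276,209), square to the tool. The near blue cube at (139,245) is well clear of the left finger's path.

Request:
send_rows(
  targets=[
    {"slide": [0.4, 0.03, -0.06], "turn": [0, 0, 0], "claw": 1},
    {"slide": [0.7, 0, 0], "turn": [0, 0, 0], "claw": 1},
    {"slide": [0.8, 0, 0], "turn": [0, 0, 0], "claw": 1},
    {"slide": [0.7, 0, 0], "turn": [0, 0, 0], "claw": 1},
    {"slide": [0.4, 0, 0], "turn": [0, 0, 0], "claw": 1},
  ],
)

```text
clock: 26.4
eef_pos: [469.0, 236.7, 42.3]
ee_rot: [-2.548, 1.568, -2.585]
wrist_force: [0.1, 0.4, 0.4]
width: 85.5
```

Request:
send_rows(
  targets=[
    {"slide": [0.25, 0, 0], "turn": [0, 0, 0], "claw": 1},
    {"slide": [0.1, 0, 0], "turn": [0, 0, 0], "claw": 1},
    {"slide": [0, 0, 0], "turn": [0, 0, 0], "claw": 0.6},
    {"slide": [0, 0, 0], "turn": [0, 0, 0], "claw": 0.4},
    {"slide": [0, 0, 0], "turn": [0, 0, 0], "claw": 0.2},
  ],
)

```text
clock: 26.9
eef_pos: [470.1, 237.5, 31.1]
ee_rot: [0.618, 1.569, 0.58]
wrist_force: [0.3, -0.2, 0.2]
width: 51.3
```

Request:
send_rows(
  targets=[
    {"slide": [0, 0, 0], "turn": [0, 0, 0], "claw": 0},
    {"slide": [0, 0, 0], "turn": [0, 0, 0], "claw": -0.2},
    {"slide": [0, 0, 0], "turn": [0, 0, 0], "claw": -0.2},
    {"slide": [0, 0, 0], "turn": [0, 0, 0], "claw": -0.2},
    {"slide": [0, 0, 0], "turn": [0, 0, 0], "claw": -0.2},
  ],
)

```text
clock: 27.4
eef_pos: [469.9, 237.4, 31.3]
ee_rot: [0.515, 1.569, 0.478]
wrist_force: [-0.9, -0.0, 5.5]
width: 42.8
```

Request:
send_rows(
  targets=[
    {"slide": [-0.05, 0, 0], "turn": [0, 0, 0], "claw": -0.2},
    {"slide": [-0.1, 0, 0], "turn": [0, 0, 0], "claw": -0.2},
    {"slide": [-0.3, 0, 0], "turn": [0, 0, 0], "claw": -0.2},
    {"slide": [-0.5, 0, 0], "turn": [0, 0, 0], "claw": -0.2},
    {"slide": [-0.5, 0, 0], "turn": [0, 0, 0], "claw": -0.2},
  ],
)

```text
clock: 27.9
eef_pos: [468.9, 236.7, 89.0]
ee_rot: [-2.528, 1.569, -2.565]
wrist_force: [0.8, -0.3, -6.8]
width: 43.1
```

Request:
send_rows(
  targets=[
    {"slide": [-0.3, 0, 0], "turn": [0, 0, 0], "claw": -0.2},
    {"slide": [-0.1, 0, 0], "turn": [0, 0, 0], "claw": -0.2},
    {"slide": [0, 0, 0], "turn": [0, 0, 0], "claw": -0.2},
    {"slide": [0, 0, 0], "turn": [0, 0, 0], "claw": -0.2},
    {"slide": [0, 0, 0], "turn": [0, 0, 0], "claw": -0.2},
  ],
)

```text
clock: 28.4
eef_pos: [468.9, 236.8, 103.5]
ee_rot: [-2.563, 1.569, -2.6]
wrist_force: [-0.4, 0.2, -6.0]
width: 43.3
```

Run:
```python
from h import *
s=sense();T=tool(s);print(s["clock"],T,s["wrist_force"],s["ft_torque"],s["width"]); im=capture("wrist");cv2.imwrite("pics/w16.png",im)
c=np.array([649,162.3])-43*np.array([np.sin(.1),np.cos(.1)]);print(c)
plan([*c,100],-0.1,10,T=T)
```

```text
28.4 [[ -0.     0.04   1.   468.95]
 [ -0.     1.    -0.04 236.81]
 [ -1.    -0.    -0.   103.46]
 [  0.     0.     0.     1.  ]] [-0.37  0.19 -6.01] [-0.   -0.    0.01] 43.26270645304537
[644.71 119.51]
0 slide [ 0.   -0.15  0.25] turn [ 0. -0.  0.] | 11.7 mm
1 slide [ 0.01 -0.31  0.5 ] turn [ 0. -0.  0.] | 23.5 mm
2 slide [ 0.01 -0.3   0.5 ] turn [ 0. -0.  0.] | 23.5 mm
3 slide [ 0.01 -0.3   0.51] turn [ 0. -0.  0.] | 23.5 mm
4 slide [ 0.01 -0.3   0.51] turn [ 0. -0.  0.] | 23.5 mm
5 slide [ 0.01 -0.29  0.51] turn [ 0. -0.  0.] | 23.5 mm
6 slide [ 0.01 -0.29  0.51] turn [ 0. -0.  0.] | 23.5 mm
7 slide [ 0.01 -0.28  0.51] turn [ 0. -0.  0.] | 23.5 mm
8 slide [ 0.01 -0.28  0.52] turn [ 0. -0.  0.] | 23.5 mm
9 slide [ 0.   -0.14  0.26] turn [ 0. -0.  0.] | 11.7 mm
```

View pics/w16.png

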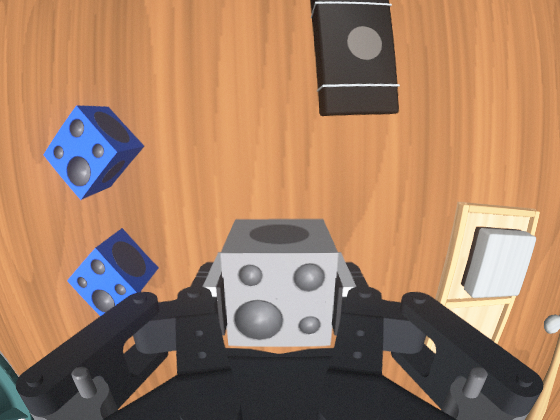

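The cube is held level, top at (279,298).

Request:
send_rows(
  targets=[
    {"slide": [0, -0.15, 0.25], "turn": [0.002, 0, 0], "claw": -0.2},
    {"slide": [0, -0.31, 0.5], "turn": [0.002, 0, 0], "claw": -0.2},
    {"slide": [0, -0.3, 0.5], "turn": [0.002, 0, 0], "claw": -0.2},
    {"slide": [0, -0.3, 0.51], "turn": [0.002, 0, 0], "claw": -0.2},
    {"slide": [0, -0.3, 0.51], "turn": [0.002, 0, 0], "claw": -0.2},
  ],
)

```text
clock: 28.95
eef_pos: [558.8, 176.6, 103.8]
ee_rot: [-1.985, 1.57, -2.055]
wrist_force: [0.2, -0.1, -7.1]
width: 42.9
```

Request:
send_rows(
  targets=[
    {"slide": [0, -0.29, 0.51], "turn": [0.002, 0, 0], "claw": -0.2},
    {"slide": [0, -0.29, 0.51], "turn": [0.002, 0, 0], "claw": -0.2},
    {"slide": [0, -0.28, 0.51], "turn": [0.002, 0, 0], "claw": -0.2},
    {"slide": [0, -0.28, 0.52], "turn": [0.002, 0, 0], "claw": -0.2},
    {"slide": [0, -0.14, 0.26], "turn": [0.002, 0, 0], "claw": -0.2},
  ],
)

```text
clock: 29.45
eef_pos: [648.1, 116.2, 103.6]
ee_rot: [-0.818, 1.569, -0.922]
wrist_force: [1.0, -0.4, -6.8]
width: 43.4
```

Request:
send_rows(
  targets=[
    {"slide": [0.1, 0, 0], "turn": [0, 0, 0], "claw": -0.2},
    {"slide": [0.2, 0, 0], "turn": [0, 0, 0], "claw": -0.2},
    {"slide": [0.1, 0, 0], "turn": [0, 0, 0], "claw": -0.2},
    {"slide": [0, 0, 0], "turn": [0, 0, 0], "claw": -0.2},
    {"slide": [0, 0, 0], "turn": [0, 0, 0], "claw": -0.2},
  ],
)

```text
clock: 29.95
eef_pos: [644.6, 120.8, 88.0]
ee_rot: [3.099, 1.57, 3.001]
wrist_force: [-0.4, 0.1, -4.5]
width: 43.1
```

Run:
```python
from h import *
s=sense();T=tool(s);print(s["clock"],T,s["wrist_force"],s["ft_torque"],s["width"]); im=capture("wrist");cv2.imwrite("pics/w17.png",im)
plan([644.7,119.5,38],-0.1,5,T=T)
```

```text
29.95 [[ -0.     0.1    1.   644.55]
 [  0.     1.    -0.1  120.82]
 [ -1.     0.    -0.    87.97]
 [  0.     0.     0.     1.  ]] [-0.37  0.15 -4.5 ] [ 0.04 -0.05  0.02] 43.09594417752723
0 slide [ 0.16 -0.    0.  ] turn [ 0. -0. -0.] | 6.2 mm
1 slide [ 0.31 -0.01  0.  ] turn [ 0. -0. -0.] | 12.5 mm
2 slide [ 0.31 -0.01  0.  ] turn [ 0. -0. -0.] | 12.5 mm
3 slide [ 0.31 -0.01  0.  ] turn [ 0. -0. -0.] | 12.5 mm
4 slide [ 0.16 -0.    0.  ] turn [ 0. -0. -0.] | 6.2 mm
```

View pics/w17.png

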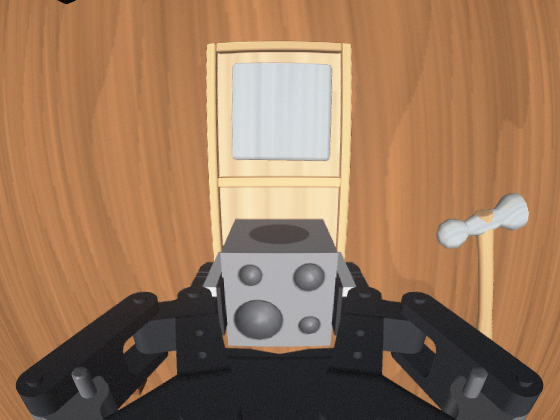

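The cube is over the smaller compartment, beyond the rib at v=182, centred between the side rims (213–347).

Request:
send_rows(
  targets=[
    {"slide": [0.16, -0.01, 0], "turn": [0, 0, 0], "claw": -0.2},
    {"slide": [0.32, -0.01, 0], "turn": [0, 0, 0], "claw": -0.2},
    {"slide": [0.32, -0.01, 0], "turn": [0, 0, 0], "claw": -0.2},
    {"slide": [0.32, 0, 0], "turn": [0, 0, 0], "claw": -0.2},
    {"slide": [0.1, 0, 0], "turn": [0, 0, 0], "claw": -0.2},
  ],
)

```text
clock: 30.5
eef_pos: [643.8, 118.1, 36.9]
ee_rot: [-2.764, 1.567, -2.864]
wrist_force: [-0.4, -0.1, -6.7]
width: 43.0
```

Request:
send_rows(
  targets=[
    {"slide": [0.02, 0, 0], "turn": [0, 0, 0], "claw": -0.2},
    {"slide": [0.02, 0, 0], "turn": [0, 0, 0], "claw": -0.2},
    {"slide": [0, 0, 0], "turn": [0, 0, 0], "claw": -0.2},
    {"slide": [0, 0, 0], "turn": [0, 0, 0], "claw": -0.2},
    {"slide": [0, 0, 0], "turn": [0, 0, 0], "claw": -0.2},
  ],
)

```text
clock: 31.0
eef_pos: [645.7, 118.7, 38.4]
ee_rot: [0.318, 1.57, 0.218]
wrist_force: [-0.1, 0.0, -5.7]
width: 43.2
```

Request:
send_rows(
  targets=[
    {"slide": [0.03, 0, -0.01], "turn": [0, 0, 0], "claw": -0.2},
    {"slide": [0.02, 0.02, 0], "turn": [0, 0, 0], "claw": -0.2},
    {"slide": [0.02, 0, 0], "turn": [0, 0, 0], "claw": -0.2},
    {"slide": [0, 0, 0], "turn": [0, 0, 0], "claw": -0.2},
    {"slide": [0, 0, 0], "turn": [0, 0, 0], "claw": -0.2},
  ],
)

```text
clock: 31.5
eef_pos: [645.0, 119.6, 35.5]
ee_rot: [1.42, 1.571, 1.32]
wrist_force: [-0.8, 0.4, -1.2]
width: 43.2
```

Request:
send_rows(
  targets=[
    {"slide": [0.015, 0, 0], "turn": [0, 0, 0], "claw": -0.2},
    {"slide": [0, 0, 0], "turn": [0, 0, 0], "claw": -0.2},
    {"slide": [0, 0, 0], "turn": [0, 0, 0], "claw": 0.1},
    {"slide": [0, 0, 0], "turn": [0, 0, 0], "claw": 0.5},
    {"slide": [0, 0, 0], "turn": [0, 0, 0], "claw": 1},
  ],
)

```text
clock: 32.0
eef_pos: [646.0, 119.5, 34.7]
ee_rot: [0.333, 1.569, 0.233]
wrist_force: [-0.3, 0.3, -0.4]
width: 74.5
```

Request:
send_rows(
  targets=[
    {"slide": [0, 0, 0], "turn": [0, 0, 0], "claw": 1},
    {"slide": [-0.2, 0, 0], "turn": [0, 0, 0], "claw": 1},
    {"slide": [-0.6, 0, 0], "turn": [0, 0, 0], "claw": 1},
    {"slide": [-0.8, 0, 0], "turn": [0, 0, 0], "claw": 1},
    {"slide": [-0.8, 0, 0], "turn": [0, 0, 0], "claw": 1},
  ],
)

```text
clock: 32.5
eef_pos: [644.9, 119.4, 131.6]
ee_rot: [-2.872, 1.57, -2.972]
wrist_force: [0.2, -0.1, 0.4]
width: 85.4
```

Request:
send_rows(
  targets=[
    {"slide": [-0.6, 0, 0], "turn": [0, 0, 0], "claw": 1},
    {"slide": [-0.3, 0, 0], "turn": [0, 0, 0], "claw": 1},
    {"slide": [0, 0, 0], "turn": [0, 0, 0], "claw": 1},
    {"slide": [0, 0, 0], "turn": [0, 0, 0], "claw": 1},
    {"slide": [0, 0, 0], "turn": [0, 0, 0], "claw": 1},
  ],
)

```text
clock: 33.0
eef_pos: [643.9, 119.1, 164.8]
ee_rot: [-2.783, 1.568, -2.883]
wrist_force: [0.3, 0.0, 0.5]
width: 85.6
```

Run:
```python
from h import *
s=sense();T=tool(s);print(s["clock"],T,s["wrist_force"],s["width"]); im=capture("wrist");cv2.imwrite("pics/w18.png",im);np.save("T18.npy",T)
hsv=cv2.cvtColor(im,cv2.COLOR_BGR2HSV);H,S,V=[hsv[...,i].astype(int) for i in range(3)]
wblob(im,T,225,170,335,255,(S<50)&(V>120),48,"cube")
plan([521,354,165],0.024,15,T=T)
```

```text
33.0 [[ -0.     0.1    1.   643.94]
 [ -0.     1.    -0.1  119.11]
 [ -1.    -0.    -0.   164.82]
 [  0.     0.     0.     1.  ]] [0.3  0.01 0.53] 85.56776946532469
cube [645.36 119.53] [44.1  43.88] ang mod 90: -0.09663612
0 slide [ 0.    0.2  -0.13] turn [-0. -0.  0.] | 9.5 mm
1 slide [-0.    0.4  -0.26] turn [-0. -0.  0.] | 18.9 mm
2 slide [-0.    0.4  -0.25] turn [-0. -0.  0.] | 18.9 mm
3 slide [-0.    0.4  -0.25] turn [-0. -0.  0.] | 18.9 mm
4 slide [-0.    0.4  -0.25] turn [-0. -0.  0.] | 18.9 mm
5 slide [-0.    0.41 -0.24] turn [-0. -0.  0.] | 18.9 mm
6 slide [-0.    0.41 -0.24] turn [-0. -0.  0.] | 18.9 mm
7 slide [-0.    0.41 -0.24] turn [-0. -0.  0.] | 18.9 mm
8 slide [-0.    0.41 -0.23] turn [-0. -0.  0.] | 18.9 mm
9 slide [-0.    0.41 -0.23] turn [-0. -0.  0.] | 18.9 mm
10 slide [-0.    0.42 -0.23] turn [-0. -0.  0.] | 18.9 mm
11 slide [-0.    0.42 -0.22] turn [-0. -0.  0.] | 18.9 mm
12 slide [-0.    0.42 -0.22] turn [-0. -0.  0.] | 18.9 mm
13 slide [-0.    0.42 -0.22] turn [-0. -0.  0.] | 18.9 mm
14 slide [-0.    0.21 -0.11] turn [-0. -0.  0.] | 9.5 mm
```

View pics/w18.png

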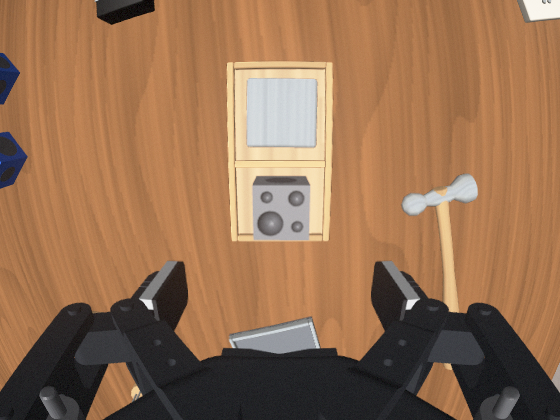

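The cube's top is at (281,215) and measures centred and level in the smaller compartment. The next thing is the charcoal.

Request:
send_rows(
  targets=[
    {"slide": [0, 0.2, -0.13], "turn": [0, 0, 0], "claw": 1},
    {"slide": [0, 0.4, -0.26], "turn": [-0.003, 0, 0], "claw": 1},
    {"slide": [0, 0.4, -0.25], "turn": [-0.003, 0, 0], "claw": 1},
    {"slide": [0, 0.4, -0.25], "turn": [-0.003, 0, 0], "claw": 1},
    {"slide": [0, 0.4, -0.25], "turn": [-0.003, 0, 0], "claw": 1},
  ],
)

```text
clock: 33.55
eef_pos: [604.5, 197.9, 166.5]
ee_rot: [2.11, 1.57, 2.051]
wrist_force: [-1.4, -0.5, -0.2]
width: 85.2
```

Request:
send_rows(
  targets=[
    {"slide": [0, 0.41, -0.24], "turn": [-0.003, 0, 0], "claw": 1},
    {"slide": [0, 0.41, -0.24], "turn": [-0.003, 0, 0], "claw": 1},
    {"slide": [0, 0.41, -0.24], "turn": [-0.003, 0, 0], "claw": 1},
    {"slide": [0, 0.41, -0.23], "turn": [-0.003, 0, 0], "claw": 1},
    {"slide": [0, 0.41, -0.23], "turn": [-0.003, 0, 0], "claw": 1},
  ],
)

```text
clock: 34.05
eef_pos: [561.6, 280.5, 166.5]
ee_rot: [-0.096, 1.571, -0.11]
wrist_force: [-0.6, -0.6, -0.1]
width: 85.7
```

Request:
send_rows(
  targets=[
    {"slide": [0, 0.42, -0.23], "turn": [-0.003, 0, 0], "claw": 1},
    {"slide": [0, 0.42, -0.22], "turn": [-0.003, 0, 0], "claw": 1},
    {"slide": [0, 0.42, -0.22], "turn": [-0.003, 0, 0], "claw": 1},
    {"slide": [0, 0.42, -0.22], "turn": [-0.003, 0, 0], "claw": 1},
    {"slide": [0, 0.21, -0.11], "turn": [0, 0, 0], "claw": 1},
  ],
)

```text
clock: 34.55
eef_pos: [520.6, 357.5, 166.6]
ee_rot: [1.877, 1.569, 1.902]
wrist_force: [-0.5, 0.4, -0.0]
width: 85.6
```

Request:
send_rows(
  squeeze=30,
  targets=[
    {"slide": [0, 0, 0], "turn": [0, 0, 0], "claw": 1},
    {"slide": [0, 0, 0], "turn": [0, 0, 0], "claw": 1},
    {"slide": [0, 0, 0], "turn": [0, 0, 0], "claw": 1},
    {"slide": [0, 0, 0], "turn": [0, 0, 0], "claw": 1},
    {"slide": [0, 0, 0], "turn": [0, 0, 0], "claw": 1},
  ],
)

```text
clock: 35.05
eef_pos: [522.8, 353.8, 166.4]
ee_rot: [-1.243, 1.57, -1.222]
wrist_force: [-0.3, 0.6, -0.1]
width: 85.4
```

Run:
```python
from h import *
s=sense();T=tool(s);print(s["clock"],T,s["wrist_force"],s["width"]); im=capture("wrist");cv2.imwrite("pics/w19.png",im);np.save("T19.npy",T)
hsv=cv2.cvtColor(im,cv2.COLOR_BGR2HSV);H,S,V=[hsv[...,i].astype(int) for i in range(3)]
wblob(im,T,220,120,340,262,(S<90),30,"charcoal")
```

```text
35.05 [[  0.    -0.02   1.   522.77]
 [ -0.     1.     0.02 353.75]
 [ -1.    -0.     0.   166.44]
 [  0.     0.     0.     1.  ]] [-0.27  0.62 -0.12] 85.38186265210163
charcoal [521.63 355.48] [48.65 88.51] ang mod 90: 0.027184248
```

View pics/w19.png

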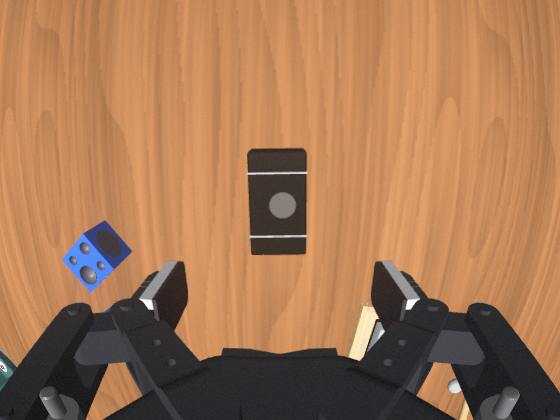

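The charcoal is at (277,202), lengthwise along tool y and aligned with the jaws.

Request:
send_rows(
  targets=[
    {"slide": [0.4, 0.02, -0.03], "turn": [0, 0, 0], "claw": 1},
    {"slide": [0.7, 0, 0], "turn": [0, 0, 0], "claw": 1},
    {"slide": [0.8, 0, 0], "turn": [0, 0, 0], "claw": 1},
    {"slide": [0.8, 0, 0], "turn": [0, 0, 0], "claw": 1},
    {"slide": [0.45, 0, 0], "turn": [0, 0, 0], "claw": 1},
  ],
)

```text
clock: 35.6
eef_pos: [520.1, 354.3, 38.1]
ee_rot: [-2.467, 1.568, -2.445]
wrist_force: [0.1, -0.5, 0.3]
width: 85.4
```

Request:
send_rows(
  targets=[
    {"slide": [0.25, 0, 0], "turn": [0, 0, 0], "claw": 1},
    {"slide": [0.11, 0, 0], "turn": [0, 0, 0], "claw": 1},
    {"slide": [0, 0, 0], "turn": [0, 0, 0], "claw": 0.6},
    {"slide": [0, 0, 0], "turn": [0, 0, 0], "claw": 0.4},
    {"slide": [0, 0, 0], "turn": [0, 0, 0], "claw": 0.25},
  ],
)

```text
clock: 36.1
eef_pos: [521.7, 355.9, 27.2]
ee_rot: [0.625, 1.569, 0.648]
wrist_force: [0.8, -1.0, -0.3]
width: 53.6
```

Request:
send_rows(
  targets=[
    {"slide": [0, 0, 0], "turn": [0, 0, 0], "claw": 0.1},
    {"slide": [0, 0, 0], "turn": [0, 0, 0], "claw": -0.1},
    {"slide": [0, 0, 0], "turn": [0, 0, 0], "claw": -0.1},
    {"slide": [0, 0, 0], "turn": [0, 0, 0], "claw": -0.1},
    {"slide": [0, 0, 0], "turn": [0, 0, 0], "claw": -0.1},
  ],
)

```text
clock: 36.6
eef_pos: [521.7, 355.9, 27.4]
ee_rot: [0.521, 1.569, 0.544]
wrist_force: [-1.2, -0.8, 6.3]
width: 47.7
```

Request:
send_rows(
  targets=[
    {"slide": [-0.05, 0, 0], "turn": [0, 0, 0], "claw": -0.1},
    {"slide": [-0.1, 0, 0], "turn": [0, 0, 0], "claw": -0.1},
    {"slide": [-0.3, 0, 0], "turn": [0, 0, 0], "claw": -0.1},
    {"slide": [-0.5, 0, 0], "turn": [0, 0, 0], "claw": -0.1},
    {"slide": [-0.7, 0, 0], "turn": [0, 0, 0], "claw": -0.1},
  ],
)

```text
clock: 37.1
eef_pos: [520.1, 354.7, 92.2]
ee_rot: [-2.525, 1.568, -2.502]
wrist_force: [-0.1, -0.6, -0.6]
width: 47.5
```

Request:
send_rows(
  targets=[
    {"slide": [-0.6, 0, 0], "turn": [0, 0, 0], "claw": -0.1},
    {"slide": [-0.2, 0, 0], "turn": [0, 0, 0], "claw": -0.1},
    {"slide": [0, 0, 0], "turn": [0, 0, 0], "claw": -0.1},
    {"slide": [0, 0, 0], "turn": [0, 0, 0], "claw": -0.1},
    {"slide": [0, 0, 0], "turn": [0, 0, 0], "claw": -0.1},
  ],
)

```text
clock: 37.6
eef_pos: [520.2, 354.7, 122.7]
ee_rot: [-2.483, 1.568, -2.461]
wrist_force: [-0.4, -0.5, -0.6]
width: 47.4
```

Run:
```python
from h import *
s=sense();T=tool(s);print(s["clock"],T,s["wrist_force"],s["ft_torque"],s["width"]); im=capture("wrist");cv2.imwrite("pics/w20.png",im)
c=np.array([637.8,-121.3])+45*np.array([-np.sin(.173),np.cos(.173)]);print(c)
plan([*c,110],0.173,20,T=T)
```

```text
37.6 [[ -0.    -0.02   1.   520.16]
 [ -0.     1.     0.02 354.7 ]
 [ -1.    -0.    -0.   122.73]
 [  0.     0.     0.     1.  ]] [-0.41 -0.54 -0.56] [-0.03 -0.02 -0.  ] 47.37450360221173
[630.05 -76.97]
0 slide [ 0.01 -0.29  0.07] turn [-0. -0.  0.] | 11.7 mm
1 slide [ 0.02 -0.57  0.13] turn [-0. -0.  0.] | 23.5 mm
2 slide [ 0.02 -0.57  0.12] turn [-0. -0.  0.] | 23.5 mm
3 slide [ 0.02 -0.57  0.12] turn [-0. -0.  0.] | 23.5 mm
4 slide [ 0.02 -0.57  0.12] turn [-0. -0.  0.] | 23.5 mm
5 slide [ 0.02 -0.58  0.11] turn [-0. -0.  0.] | 23.5 mm
6 slide [ 0.02 -0.58  0.11] turn [-0. -0.  0.] | 23.5 mm
7 slide [ 0.02 -0.58  0.1 ] turn [-0. -0.  0.] | 23.5 mm
8 slide [ 0.02 -0.58  0.1 ] turn [-0. -0.  0.] | 23.5 mm
9 slide [ 0.02 -0.58  0.09] turn [-0. -0.  0.] | 23.5 mm
10 slide [ 0.02 -0.58  0.09] turn [-0. -0.  0.] | 23.5 mm
11 slide [ 0.02 -0.58  0.08] turn [-0. -0.  0.] | 23.5 mm
12 slide [ 0.02 -0.58  0.08] turn [-0. -0.  0.] | 23.5 mm
13 slide [ 0.02 -0.58  0.07] turn [-0. -0.  0.] | 23.5 mm
14 slide [ 0.02 -0.58  0.07] turn [-0. -0.  0.] | 23.5 mm
15 slide [ 0.02 -0.58  0.07] turn [-0. -0.  0.] | 23.5 mm
16 slide [ 0.02 -0.58  0.06] turn [-0. -0.  0.] | 23.5 mm
17 slide [ 0.02 -0.58  0.06] turn [-0. -0.  0.] | 23.5 mm
18 slide [ 0.02 -0.58  0.05] turn [-0. -0.  0.] | 23.5 mm
19 slide [ 0.01 -0.29  0.02] turn [-0. -0.  0.] | 11.7 mm
```

View pics/w20.png

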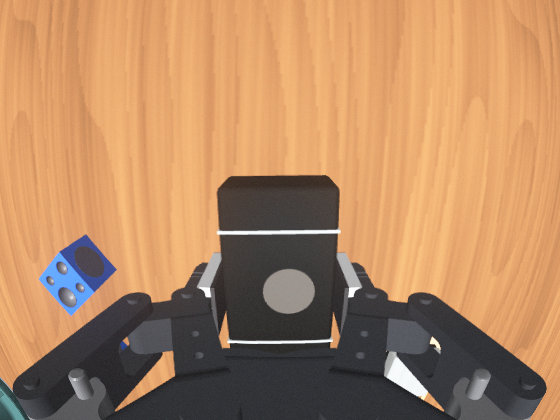

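The charcoal is held level with its length along tool y. I travel high, over the cube.

Request:
send_rows(
  targets=[
    {"slide": [0, -0.29, 0.07], "turn": [0, 0, 0], "claw": -0.1},
    {"slide": [0, -0.57, 0.13], "turn": [-0.003, 0, 0], "claw": -0.1},
    {"slide": [0, -0.57, 0.12], "turn": [-0.003, 0, 0], "claw": -0.1},
    {"slide": [0, -0.57, 0.12], "turn": [-0.003, 0, 0], "claw": -0.1},
    {"slide": [0, -0.57, 0.12], "turn": [-0.003, 0, 0], "claw": -0.1},
  ],
)

```text
clock: 38.15
eef_pos: [547.0, 251.2, 123.4]
ee_rot: [-2.322, 1.569, -2.262]
wrist_force: [0.8, -0.1, -1.8]
width: 47.2
```

Request:
send_rows(
  targets=[
    {"slide": [0, -0.58, 0.11], "turn": [-0.003, 0, 0], "claw": -0.1},
    {"slide": [0, -0.58, 0.11], "turn": [-0.003, 0, 0], "claw": -0.1},
    {"slide": [0, -0.58, 0.1], "turn": [-0.003, 0, 0], "claw": -0.1},
    {"slide": [0, -0.58, 0.1], "turn": [-0.003, 0, 0], "claw": -0.1},
    {"slide": [0, -0.58, 0.09], "turn": [-0.003, 0, 0], "claw": -0.1},
  ],
)

```text
clock: 38.65
eef_pos: [576.4, 137.2, 123.4]
ee_rot: [-2.553, 1.569, -2.446]
wrist_force: [0.4, 0.6, -1.7]
width: 47.4
```

Request:
send_rows(
  targets=[
    {"slide": [0, -0.58, 0.09], "turn": [-0.003, 0, 0], "claw": -0.1},
    {"slide": [0, -0.58, 0.08], "turn": [-0.003, 0, 0], "claw": -0.1},
    {"slide": [0, -0.58, 0.08], "turn": [-0.003, 0, 0], "claw": -0.1},
    {"slide": [0, -0.58, 0.07], "turn": [-0.003, 0, 0], "claw": -0.1},
    {"slide": [0, -0.58, 0.07], "turn": [-0.003, 0, 0], "claw": -0.1},
  ],
)

```text
clock: 39.15
eef_pos: [606.1, 24.1, 123.4]
ee_rot: [-2.819, 1.569, -2.665]
wrist_force: [0.2, 0.2, -1.2]
width: 47.2
```

Request:
send_rows(
  targets=[
    {"slide": [0, -0.58, 0.07], "turn": [-0.003, 0, 0], "claw": -0.1},
    {"slide": [0, -0.58, 0.06], "turn": [-0.003, 0, 0], "claw": -0.1},
    {"slide": [0, -0.58, 0.06], "turn": [0, 0, 0], "claw": -0.1},
    {"slide": [0, -0.58, 0.05], "turn": [0, 0, 0], "claw": -0.1},
    {"slide": [0, -0.29, 0.02], "turn": [0, 0, 0], "claw": -0.1},
  ],
)

```text
clock: 39.65
eef_pos: [633.8, -79.2, 123.3]
ee_rot: [-2.326, 1.568, -2.157]
wrist_force: [0.5, -0.2, -0.6]
width: 47.3
```

Request:
send_rows(
  targets=[
    {"slide": [0, 0, 0], "turn": [0, 0, 0], "claw": -0.1},
    {"slide": [0, 0, 0], "turn": [0, 0, 0], "claw": -0.1},
    {"slide": [0, 0, 0], "turn": [0, 0, 0], "claw": -0.1},
    {"slide": [0, 0, 0], "turn": [0, 0, 0], "claw": -0.1},
    {"slide": [0, 0, 0], "turn": [0, 0, 0], "claw": -0.1},
  ],
)

```text
clock: 40.15
eef_pos: [634.1, -73.5, 124.2]
ee_rot: [1.603, 1.57, 1.779]
wrist_force: [-0.4, 0.1, -0.9]
width: 47.2
```

Run:
```python
from h import *
s=sense();T=tool(s);print(s["clock"],T,s["wrist_force"],s["ft_torque"],s["width"]); im=capture("wrist");cv2.imwrite("pics/w21.png",im)
plan([630,-77,34],0.173,10,T=T)
```

```text
40.15 [[ -0.    -0.17   0.98 634.12]
 [  0.     0.98   0.17 -73.53]
 [ -1.     0.    -0.   124.18]
 [  0.     0.     0.     1.  ]] [-0.38  0.07 -0.91] [-0.01 -0.08  0.  ] 47.212250599707176
0 slide [ 0.13 -0.   -0.01] turn [ 0. -0. -0.] | 5.0 mm
1 slide [ 0.25 -0.01 -0.01] turn [ 0. -0. -0.] | 10.0 mm
2 slide [ 0.25 -0.01 -0.01] turn [ 0. -0. -0.] | 10.0 mm
3 slide [ 0.25 -0.01 -0.01] turn [ 0. -0. -0.] | 10.0 mm
4 slide [ 0.25 -0.01 -0.01] turn [ 0. -0. -0.] | 10.0 mm
5 slide [ 0.25 -0.01 -0.01] turn [ 0. -0. -0.] | 10.0 mm
6 slide [ 0.25 -0.01 -0.01] turn [ 0. -0. -0.] | 10.0 mm
7 slide [ 0.25 -0.01 -0.01] turn [ 0. -0. -0.] | 10.0 mm
8 slide [ 0.25 -0.01 -0.01] turn [ 0. -0. -0.] | 10.0 mm
9 slide [ 0.13 -0.   -0.01] turn [ 0. -0. -0.] | 5.0 mm
```

View pics/w21.png

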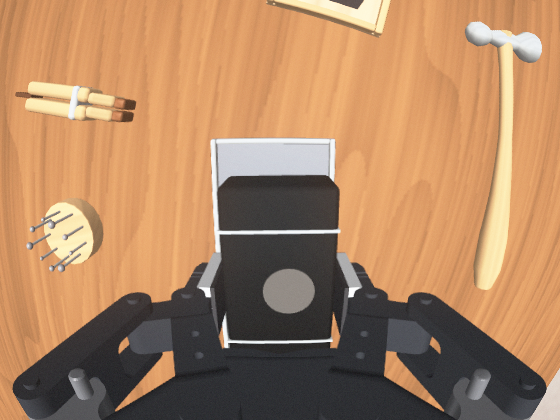

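The charcoal is over the long compartment and parallel to it. The tray's far rim is at v=141, and its sides are at u≈214 and 333.

Request:
send_rows(
  targets=[
    {"slide": [0.2, -0.02, -0.03], "turn": [0, 0, 0], "claw": -0.1},
    {"slide": [0.5, -0.02, -0.03], "turn": [0, 0, 0], "claw": -0.1},
    {"slide": [0.5, -0.02, -0.03], "turn": [0, 0, 0], "claw": -0.1},
    {"slide": [0.4, -0.01, -0.02], "turn": [0, 0, 0], "claw": -0.1},
    {"slide": [0.2, 0, 0], "turn": [0, 0, 0], "claw": -0.1},
  ],
)

```text
clock: 40.7
eef_pos: [629.1, -78.5, 50.1]
ee_rot: [2.981, 1.568, -3.128]
wrist_force: [-0.0, 0.4, -0.9]
width: 47.2
```

Request:
send_rows(
  targets=[
    {"slide": [0.15, 0, 0], "turn": [0, 0, 0], "claw": -0.1},
    {"slide": [0.1, 0, 0], "turn": [0, 0, 0], "claw": -0.1},
    {"slide": [0.1, 0, 0], "turn": [0, 0, 0], "claw": -0.1},
    {"slide": [0, 0, 0], "turn": [0, 0, 0], "claw": -0.1},
    {"slide": [0, 0, 0], "turn": [0, 0, 0], "claw": -0.1},
  ],
)

```text
clock: 41.2
eef_pos: [630.7, -78.4, 38.5]
ee_rot: [-0.264, 1.57, -0.091]
wrist_force: [-0.1, -0.2, -0.7]
width: 47.6
```

Request:
send_rows(
  targets=[
    {"slide": [0.05, 0.02, 0], "turn": [0, 0, 0], "claw": -0.1},
    {"slide": [0.05, 0.02, 0], "turn": [0, 0, 0], "claw": -0.1},
    {"slide": [0.03, 0, 0], "turn": [0, 0, 0], "claw": -0.1},
    {"slide": [0.02, 0, 0], "turn": [0, 0, 0], "claw": -0.1},
    {"slide": [0, 0, 0], "turn": [0, 0, 0], "claw": -0.1},
  ],
)

```text
clock: 41.7
eef_pos: [630.0, -76.8, 31.9]
ee_rot: [3.096, 1.57, -3.014]
wrist_force: [-0.5, -0.1, -1.1]
width: 47.4
```

Request:
send_rows(
  targets=[
    {"slide": [0.015, 0, 0], "turn": [0, 0, 0], "claw": -0.1},
    {"slide": [0.01, 0, 0], "turn": [0, 0, 0], "claw": -0.1},
    {"slide": [0, 0, 0], "turn": [0, 0, 0], "claw": -0.1},
    {"slide": [0, 0, 0], "turn": [0, 0, 0], "claw": -0.1},
    {"slide": [0, 0, 0], "turn": [0, 0, 0], "claw": -0.1},
  ],
)

```text
clock: 42.2
eef_pos: [630.2, -76.8, 31.4]
ee_rot: [-0.737, 1.571, -0.564]
wrist_force: [-0.7, -0.1, 3.8]
width: 47.1
```

Contact shows as +4 N, so I release.

Request:
send_rows(
  targets=[
    {"slide": [0, 0, 0], "turn": [0, 0, 0], "claw": 0.15},
    {"slide": [0, 0, 0], "turn": [0, 0, 0], "claw": 0.3},
    {"slide": [0, 0, 0], "turn": [0, 0, 0], "claw": 0.6},
    {"slide": [0, 0, 0], "turn": [0, 0, 0], "claw": 1},
    {"slide": [0, 0, 0], "turn": [0, 0, 0], "claw": 1},
  ],
)

```text
clock: 42.7
eef_pos: [630.1, -76.8, 31.0]
ee_rot: [2.575, 1.571, 2.748]
wrist_force: [1.2, -0.3, -0.0]
width: 85.4
```

Request:
send_rows(
  targets=[
    {"slide": [0, 0, 0], "turn": [0, 0, 0], "claw": 1},
    {"slide": [-0.2, 0, 0], "turn": [0, 0, 0], "claw": 1},
    {"slide": [-0.6, 0, 0], "turn": [0, 0, 0], "claw": 1},
    {"slide": [-0.8, 0, 0], "turn": [0, 0, 0], "claw": 1},
    {"slide": [-0.8, 0, 0], "turn": [0, 0, 0], "claw": 1},
  ],
)

```text
clock: 43.2
eef_pos: [629.8, -76.7, 128.3]
ee_rot: [2.814, 1.57, 2.988]
wrist_force: [0.4, -0.3, -0.0]
width: 85.6
```

Request:
send_rows(
  targets=[
    {"slide": [-0.8, 0, 0], "turn": [0, 0, 0], "claw": 1},
    {"slide": [-0.5, 0, 0], "turn": [0, 0, 0], "claw": 1},
    {"slide": [0, 0, 0], "turn": [0, 0, 0], "claw": 1},
    {"slide": [0, 0, 0], "turn": [0, 0, 0], "claw": 1},
    {"slide": [0, 0, 0], "turn": [0, 0, 0], "claw": 1},
  ],
)

```text
clock: 43.7
eef_pos: [629.0, -76.9, 177.9]
ee_rot: [2.995, 1.568, -3.114]
wrist_force: [0.4, 0.0, -0.3]
width: 85.5
```

Run:
```python
from h import *
s=sense();T=tool(s);print(s["clock"],T,s["wrist_force"],s["width"]); im=capture("wrist");cv2.imwrite("pics/w22.png",im);np.save("T22.npy",T)
cv2.imwrite("pics/top1.png",capture("top"));cv2.imwrite("pics/scene1.png",capture("scene"))
hsv=cv2.cvtColor(im,cv2.COLOR_BGR2HSV);H,S,V=[hsv[...,i].astype(int) for i in range(3)]
wblob(im,T,225,120,335,262,(V<75),34,"charcoal")
```

```text
43.7 [[ -0.    -0.17   0.98 629.02]
 [ -0.     0.98   0.17 -76.95]
 [ -1.     0.    -0.   177.94]
 [  0.     0.     0.     1.  ]] [ 0.38  0.03 -0.27] 85.47930303842355
charcoal [630.59 -77.82] [46.87 51.18] ang mod 90: 0.17495668
```

View pics/w22.png

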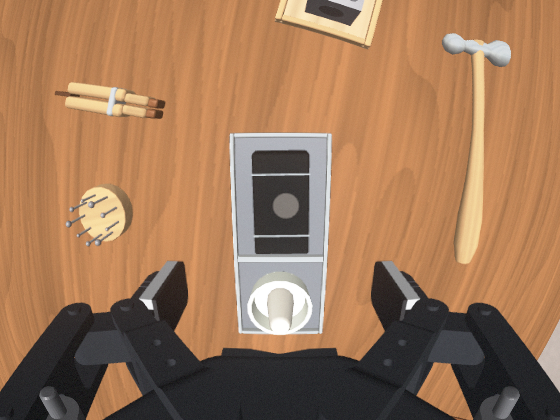

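View pics/top1.png

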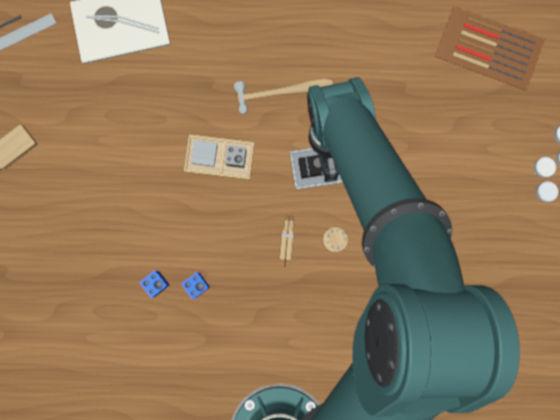

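View pics/scene1.png

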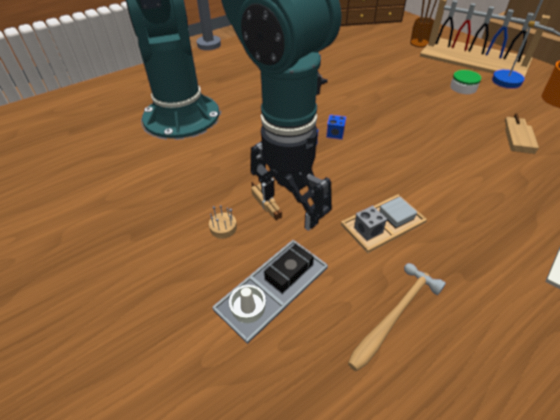

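The wrist view shows the charcoal at (281,203) inside the long compartment, with the dish and cone at (280,303). The top and scene views show all five things in place, the clamp at (287,240) and the bur stand at (336,240) unmoved. Last, I check the numbers from the saved pictures.

Run:
```python
from h import *
def fr(p,o,a): d=np.array(p)-o;return np.array([np.cos(a)*d[0]+np.sin(a)*d[1],-np.sin(a)*d[0]+np.cos(a)*d[1]])
So,Fo=np.array([637.8,-121.3]),np.array([649,162.3])
T=np.load("T9.npy");im=cv2.imread("pics/w9.png");hsv=cv2.cvtColor(im,cv2.COLOR_BGR2HSV)
m=((hsv[...,2]>195)&(hsv[...,1]<45)).astype(np.uint8)*255;m[:165]=0;m[255:]=0;m[:,:225]=0;m[:,335:]=0
c=max(cv2.findContours(m,cv2.RETR_EXTERNAL,cv2.CHAIN_APPROX_NONE)[0],key=cv2.contourArea)
P=np.array([wplane(T,p[0],30) for p in c],np.float32);d=np.array(cv2.fitEllipse(P)[0]);print("dish",d,cv2.fitEllipse(P)[1],"in tray",fr(d,So,.173))
print("cone top minus dish",wplane(T,(280.5,225),58)-d)
print("charcoal",fr([630.6,-77.8],So,.173),"cube",fr([645.4,119.5],Fo,-.1))
T=np.load("T18.npy");im=cv2.imread("pics/w18.png");hsv=cv2.cvtColor(im,cv2.COLOR_BGR2HSV)
wblob(im,T,235,70,325,155,(hsv[...,1]<45)&(hsv[...,2]>120),29,"block")
a=cv2.imread("pics/top0.png")[215:265,270:350].astype(int);b=cv2.imread("pics/top1.png")[215:265,270:350].astype(int);print("clamp/bur px change",np.abs(a-b).max())
print(fr([652.5,196.2],Fo,-.1)); print(sense()["dq"])
```

```text
dish [ 647.69 -181.47] (63.0347785949707, 63.17211151123047) in tray [ -0.61 -60.97]
cone top minus dish [ 1.19 -2.86]
charcoal [ 0.4  44.09] cube [  0.69 -42.95]
block [653.57 195.45] [55.24 54.76] ang mod 90: -0.10644847
clamp/bur px change 18
[ 0.1  34.08]
[ 0.   -0.   -0.   -0.01 -0.    0.   -0.  ]
```

```bash
python3 -c "
from rig import hand_in,sense
print(sense()['clock']);print(hand_in())"
```

```text
43.85
the job is handed in; nothing more can be done
None
```

I filled both trays and handed the job in at 43.9 s of the allowed 112 s. The hand-in reported no verdict.

- **Order of work:** I placed the dish first, then the cone in it, the bench block, the grey doming cube (not the two blue look-alikes) and the charcoal. Each was lowered until the wrist force showed contact, then released.
- **Offsets from compartment centre, in x and y:**

| Thing | Offset (mm) |
|---|---|
| Dish | about −0.6, −1.0 |
| Cone top, from dish centre | about 3 |
| Bench block | about 1, −0.8 |
| Cube | about 0.7, 0.1 |
| Charcoal | about 0.4, −0.9 |

- **Angles:** the block and cube turned out within about 0.01 rad of their tray's axes. The charcoal lay lengthwise to about 0.002 rad.
- **Bystanders:** the ring clamp and bur stand looked unmoved in the before and after top pictures, with a largest pixel change of 18 levels. At the end the gripper stood clear above the trays, open and at rest.
- **Weaker checks:** the charcoal's contour was cut off at the wire turns, because the mask covered only the part between them. Its centre therefore rests on the wires sitting symmetrically on the block. Heights and tilts were judged by contact force and by eye in the pictures, not measured directly. No check failed.

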